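Gauge the spacer sleeves and fill the kit box

ROBOT

A 7-joint arm with a two-finger parallel gripper is mounted at the origin on the work surface. World frame = base frame: x ahead of the robot, y to its left, z up, the work surface at z = 0. Lengths are in m, angles in rad, forces in N, time in s.
With the tool pointing down it reaches from about 0.35 to 0.9 m from the base axis. Payload 7.2 kg.
Tool frame: the origin (TCP) lies midway between the tips of the shut fingers; the grasp point (between the pads) lies behind it (manip.grasp_offset is the z of the grasp point in the tool frame, in m); z points along the fingers, y is the line along which they close (so a half turn about z gives the same grasp; the last joint's range is limited). The gripper opens to 85 mm and grips with 20 to 120 N. Pads are 22 mm wide; open, the fingers measure 114 mm over their backs; the gripper's body (76 mm by 85 mm) begins 54 mm behind the grasp point. The pads swing forward as they close: fully open they stand 13 mm farther back than shut.
Start: joints at [1.056, 0.411, -0.013, 1.596, 0.006, 1.134, -0.082], TCP at [0.27, -0.564, 0.231] pointing down, gripper open.
Joint ranges: [-2.95, 2.95], [-0.29, 1.99], [-1.47, 1.44], [0.14, 2.54], [-1.03, 4.17], [0.13, 1.85], [-2.86, 2.86]. Speed limits (rad/s): [2.39, 2.39, 3.01, 3.01, 3.14, 3.14, 3.14].

INTERFACE

Orientations are given as a unit quaternion [w, x, y, z].
In Python, from rig import manip gives the robot as it stands. The module is installed in compiled form; this text tells all that it offers.
- The arm moves only by the shell command python3 -m inch 'ROWS' [FORCE]. ROWS is JSON, a list of rows, each a list of 7 numbers: the shift along the tool's x, y, z in mm, then the turn, a rotation vector about the tool's x, y, z in rad, then the closure, from -1 (fully open) to 1 (shut). In form: [[x, y, z, wx, wy, wz, fingers], ...]. A call has 1 to 20 rows; each row is the pose to reach, as a shift and turn from the pose commanded when the call began, along the tool's axes at that moment; what a row does not reach only later rows make up. A row lasts 1/12 s, in which the tool goes at most 41.7 mm and 7.16 degrees, less where a joint would pass 70% of its speed; a pose out of reach is approached as far as the arm can. A call with a gripper value outside its range is refused whole. The fingers move at their own pace and stop on an object; FORCE is the grip in N (left out, the last holds). Time passes only in rows, so rows that repeat a pose let the fingers close. It gives the time, the measured TCP pose, the force, the opening and the grip force at its end, in the units of the state.
- manip.get_state(): the state, without advancing time (a new reading comes with each control period).
- manip.camera(name): name is "side" or "top" or "wrist"; returns a dict with "image" (480x640x3 uint8, red, green, blue), "depth" (480x640 float32, m along the optical axis (not along the pixel's ray), 0 where there is no reading), "fovy" (degrees; the focal length in pixels is half the picture's height over the tangent of half this angle, whatever the lens; pixels are square), "cx", "cy" (the principal point, pixels), "R" (3x3) and "t" (3): a world point X has camera coordinates R X + t. Camera axes: x right, y down, z forward; pixel columns grow to the right and rows downward; lengths in m; the calibration is good to about 2 mm. The wrist camera is an equidistant fisheye: a pixel r from the principal point sees the ray r / f radians off the axis. A picture is of the moment at which its call begins.
- manip.close_job(): hands the job in; it is judged then, once.
Trained networks look in the newest picture that a camera, given by its name, has taken for a name from the list of things; names that differ only in an ending like _2 or _b are one class to them, and where a whole thing is asked for, a point or a joint stands for the part that bears it (a point fixed in the world has none). Each returns a list of dicts, best first, with "score" (0 to 1); they miss things now and then, are a little off and sometimes report something else, mostly with a low value. They report only what shows in the picture. A call takes as long as a camera call. They do not tell look-alikes from the thing itself.
- manip.trace(camera, query): "region" (480x640 bool, what is visible of it).
- manip.landmark_of(camera, query): "point" ([x, y, z] in m, in world coordinates, good to about 4 mm: a listed point, or the origin of a listed thing).
The state is a dict: "t": time; "joint_pos": joint angles; "qd": joint speeds; "tau": joint torques, N m; "eef_pos": TCP position; "tool_rot": TCP orientation; "wrist_force": force on the tool from outside, world axes, zero at the start; "moment": the same for the moment, N m; "opening": finger opening in m; "gripper_force": force on a finger pad.
Only numpy, scipy, OpenCV 4.12 (cv2) and the standard library are available. Lean on these libraries where they do the work, as an engineer would, in place of code of your own. Each camera call takes 0.05 s, during which the arm holds its last target. There are 200 camera calls.

TASK

Fit-test the spacer sleeves one at a time, lightest colour first (white, yellow, orange, blue, black, skipping any that are not there): slide each down the gauge post as far as it will go, then stand it in the large compartment of the grey kit box if it reached the foot plate, or put it in the dark reject basket if it stopped on the shoulder. When all have been tested, lift the white tray by its bar and tip all the rubber pads into the small compartment of the kit box, then set the tray back level on its blue mat. Leave the mug, stapler, note block and mouse where they are.

Things in the scene. Friction and masses are not known exactly. Their poses are not given: they have to be found in the camera images.
- sleeve_white: white plastic sleeve (printed spacer tube), outer diameter 50 mm, 62 mm tall, open at both ends, 70 g, standing upright on the desk. Every sleeve has the same outside; its bore is either wide (36 mm) or tight (28 mm), and only the gauge tells which. Origin: centre of the underside, z up along the tube.
- sleeve_yellow: yellow plastic sleeve (printed spacer tube), outer diameter 50 mm, 62 mm tall, open at both ends, 70 g, standing upright on the desk. Every sleeve has the same outside; its bore is either wide (36 mm) or tight (28 mm), and only the gauge tells which. Origin: centre of the underside, z up along the tube.
- sleeve_orange: orange plastic sleeve (printed spacer tube), outer diameter 50 mm, 62 mm tall, open at both ends, 70 g, standing upright on the desk. Every sleeve has the same outside; its bore is either wide (36 mm) or tight (28 mm), and only the gauge tells which. Origin: centre of the underside, z up along the tube.
- sleeve_blue: blue plastic sleeve (printed spacer tube), outer diameter 50 mm, 62 mm tall, open at both ends, 70 g, standing upright on the desk. Every sleeve has the same outside; its bore is either wide (36 mm) or tight (28 mm), and only the gauge tells which. Origin: centre of the underside, z up along the tube.
- sleeve_black: black plastic sleeve (printed spacer tube), outer diameter 50 mm, 62 mm tall, open at both ends, 70 g, standing upright on the desk. Every sleeve has the same outside; its bore is either wide (36 mm) or tight (28 mm), and only the gauge tells which. Origin: centre of the underside, z up along the tube.
- gauge: fixed fit gauge: aluminium foot plate 80 x 80 x 12 mm with an upright steel post in its centre. Post, measured above the plate's top: 32 mm in diameter up to 36 mm, a sloping shoulder narrowing to 22 mm in diameter at 41 mm, straight up to 72 mm, a tapering tip down to 12 mm in diameter at 82 mm. Origin: centre of the plate's underside.
- gauge_foot (a point): centre of the top of the gauge's foot plate, on the post's axis, 12 mm above the desk, z up. A wide sleeve slides down until its underside is on the plate (0 mm above this point); a tight one stops on the shoulder with its underside about 38 mm above this point.
- kit: fixed grey plastic kit box, 150 mm (x) by 345 mm (y), walls and floor 5 mm thick, split at y = +25 mm into a large compartment (-y side, for sleeves, outer walls 30 mm high) and a small square one (+y side, for pads, all four walls 50 mm high). Origin: centre of the underside.
- kit_sleeves (a point): centre of the floor of the large sleeve compartment, 140 mm (x) by 190 mm (y) inside; room for three sleeves in a row along y, 63 mm apart. Axes as the kit box.
- kit_pads (a point): centre of the floor of the small pad compartment, 140 by 140 mm inside. Axes as the kit box.
- reject: fixed dark wooden slatted basket for rejects, 140 mm (x) by 150 mm (y), 30 mm high, walls and floor 5 mm thick. Origin: centre of the underside.
- mat: fixed blue felt mat, 170 mm (x) by 110 mm (y), 3 mm thick, where the tray lives. Origin: centre of the underside; x along the tray.
- tray: loose white tray, 150 mm (x) by 90 mm (y), about 250 g, floor 4 mm thick, 26 mm walls on both long sides and at the -x end; the +x end is open, with no lip. A square wooden carrying bar, 14 x 14 mm, spans the tray along y above its middle, its centre 75 mm above the origin, open below. Origin: centre of the underside.
- pad_0: black rubber pad (chunky disc), 26 mm in diameter, 16 mm thick, 15 g, lying in the tray at the start. Friction on the tray about 0.6, so it slides when the tray is tipped by more than about 40 degrees. Origin: centre of the underside.
- pad_1: black rubber pad (chunky disc), 26 mm in diameter, 16 mm thick, 15 g, lying in the tray at the start. Friction on the tray about 0.6, so it slides when the tray is tipped by more than about 40 degrees. Origin: centre of the underside.
- pad_2: black rubber pad (chunky disc), 26 mm in diameter, 16 mm thick, 15 g, lying in the tray at the start. Friction on the tray about 0.6, so it slides when the tray is tipped by more than about 40 degrees. Origin: centre of the underside.
- pad_3: black rubber pad (chunky disc), 26 mm in diameter, 16 mm thick, 15 g, lying in the tray at the start. Friction on the tray about 0.6, so it slides when the tray is tipped by more than about 40 degrees. Origin: centre of the underside.
- pad_4: black rubber pad (chunky disc), 26 mm in diameter, 16 mm thick, 15 g, lying in the tray at the start. Friction on the tray about 0.6, so it slides when the tray is tipped by more than about 40 degrees. Origin: centre of the underside.
- pad_5: black rubber pad (chunky disc), 26 mm in diameter, 16 mm thick, 15 g, lying in the tray at the start. Friction on the tray about 0.6, so it slides when the tray is tipped by more than about 40 degrees. Origin: centre of the underside.
- mug: blue mug, 80 mm in diameter, 90 mm tall; a bystander. Origin: centre of the underside.
- stapler: red and black stapler 140 x 36 x 47 mm; a bystander. Origin: centre of the underside.
- notes: green note block 50 x 50 x 24 mm; a bystander. Origin: centre of the underside.
- mouse: black computer mouse 110 x 60 x 30 mm; a bystander. Origin: centre of the underside.
There are look-alikes about, which are no part of the job. There is more than one size of the tray; the one meant has the size given above. Leave any pink look-alike of the sleeve_black alone.

How it is judged:
By the outcome, as a careful person would: the job done as asked, in the order asked, and still so for the second after the job is handed in, with the robot touching nothing.
Of sleeve_white, sleeve_yellow, sleeve_orange, sleeve_blue, sleeve_black only 4 to 5 are there at a start; the rules pass over those that are not, and their reading is None.
Of pad_0, pad_1, pad_2, pad_3, pad_4, pad_5 only 4 to 6 are there at a start; the rules pass over those that are not, and their reading is None.
At some moment in a run one of sleeve_white, sleeve_yellow, sleeve_orange, sleeve_blue, sleeve_black may be knocked a few centimetres aside while the robot is not near it.
It also fails if it takes over 208 s, if anything falls off the work surface, if the arm or the gripper's body presses on something with over 40 N, if the wrist force passes 120 N, or if a joint passes its speed limit or range.

## Working session

There is one attempt and no reset: what is moved stays moved. The work goes in short steps, Python scripts to look and compute and a shell command to move; the robot and the scene stay as the last step left them, time stands still between calls to the robot, and variables do not carry over. Pictures are saved under pics/ and viewed, at most 14 in all, crops included, and the job is handed in when it is done.

```bash
mkdir -p pics; cat > h.py <<'E'
from rig import manip
import numpy as np, cv2
from scipy.spatial.transform import Rotation as R
def st():
    s=manip.get_state(); print({k:np.round(s[k],4).tolist() for k in ("t","eef_pos","tool_rot","wrist_force","opening","gripper_force","joint_pos")}); return s
def pts(c):
    f=240/np.tan(np.radians(c["fovy"])/2); v,u=np.mgrid[:480,:640]
    d=c["depth"]; X=np.stack([(u-c["cx"])/f*d,(v-c["cy"])/f*d,d],-1)
    return (X-c["t"])@c["R"]
def save(n,im,s=1):
    cv2.imwrite("pics/"+n,cv2.resize(im[...,::-1],None,fx=s,fy=s))
def to_tool(p,s=None):
    s=s or manip.get_state(); q=s["tool_rot"]
    return R.from_quat([q[1],q[2],q[3],q[0]]).inv().apply(np.array(p)-s["eef_pos"])*1000
E
python3 - <<'E'
from h import *
s=st(); print(manip.grasp_offset)
q=s["tool_rot"];print(R.from_quat([q[1],q[2],q[3],q[0]]).as_matrix().round(3))
for n in("top","side"):
    c=manip.camera(n); save(n+"0.png",c["image"]); P=pts(c); np.save(n+"P.npy",P)
    for o in "sleeve_white sleeve_yellow sleeve_orange sleeve_blue sleeve_black gauge gauge_foot kit kit_sleeves kit_pads reject mat tray pad_0 mug stapler notes mouse".split():
        print(n,o,[(np.round(r["point"],3).tolist(),round(r["score"],2)) for r in manip.landmark_of(n,o)])
E
```

```text
{'t': 0.0, 'eef_pos': [0.2698, -0.5632, 0.2304], 'tool_rot': [-0.0008, 0.9751, 0.2215, -0.0003], 'wrist_force': [-0.3209, 0.7178, -0.2512], 'opening': 0.0853, 'gripper_force': 0.0, 'joint_pos': [1.0558, 0.412, -0.0127, 1.5971, 0.0056, 1.1343, -0.0822]}
-0.0187
[[ 0.902  0.432 -0.001]
 [ 0.432 -0.902  0.001]
 [-0.    -0.002 -1.   ]]
top sleeve_white [([0.535, -0.23, -0.002], 0.79), ([0.417, -0.25, -0.0], 0.64), ([0.415, -0.365, -0.002], 0.49)]
top sleeve_yellow [([0.416, -0.248, -0.001], 0.59), ([0.432, 0.189, 0.004], 0.34)]
top sleeve_orange [([0.643, -0.308, -0.0], 0.67), ([0.404, 0.253, 0.006], 0.6)]
top sleeve_blue [([0.532, -0.358, 0.0], 0.87)]
top sleeve_black [([0.327, -0.339, 0.002], 0.68), ([0.643, -0.013, -0.003], 0.58), ([0.411, -0.359, -0.004], 0.54), ([0.435, -0.059, 0.001], 0.54), ([0.434, -0.056, 0.012], 0.35)]
top gauge [([0.433, -0.057, -0.002], 0.9)]
top gauge_foot [([0.435, -0.056, 0.013], 0.65), ([0.403, 0.256, 0.008], 0.6)]
top kit [([0.594, 0.29, 0.001], 0.9)]
top kit_sleeves [([0.593, 0.22, 0.007], 0.86)]
top kit_pads [([0.601, 0.389, 0.007], 0.8)]
top reject [(
[... 1205 characters left out ...]
0], 0.22)]
side reject []
side mat [([0.432, -0.058, 0.014], 0.67)]
side tray [([0.254, 0.237, -0.007], 0.92), ([0.423, 0.239, 0.002], 0.85), ([0.43, -0.06, 0.002], 0.67)]
side pad_0 [([0.438, 0.224, 0.01], 0.72), ([0.446, 0.256, 0.003], 0.7), ([0.432, 0.188, 0.008], 0.53), ([0.401, 0.227, 0.009], 0.5), ([0.403, 0.261, 0.007], 0.47), ([0.649, -0.211, -0.0], 0.23)]
side mug [([0.748, -0.234, 0.005], 0.83), ([0.433, -0.056, 0.01], 0.34), ([0.422, 0.24, 0.003], 0.3)]
side stapler [([0.764, 0.068, -0.003], 0.71)]
side notes [([0.652, -0.209, -0.003], 0.65), ([0.414, -0.359, 0.001], 0.41), ([0.646, -0.014, -0.005], 0.32)]
side mouse [([0.686, -0.404, -0.004], 0.68), ([0.442, 0.254, 0.004], 0.34)]
```

View pics/top0.png

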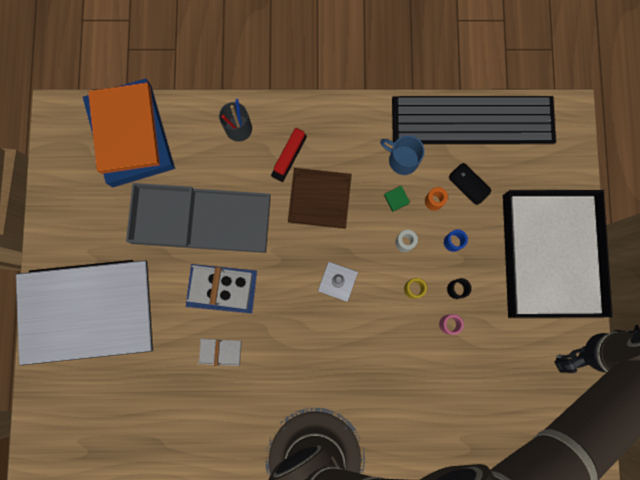

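View pics/side0.png

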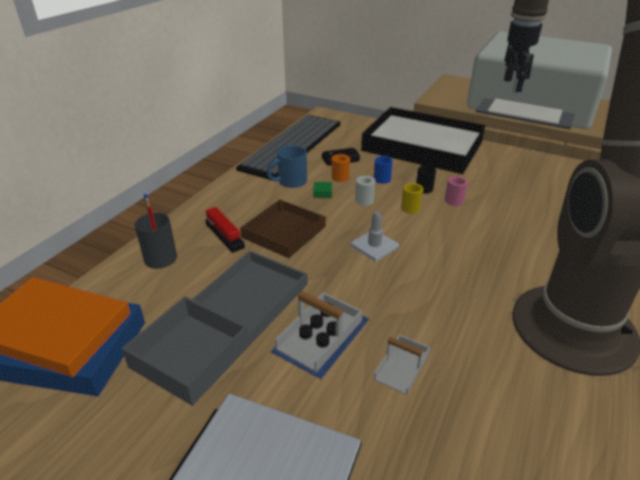

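The top view shows all five sleeves: white (407,240), yellow (416,288), orange (437,198), blue (456,240) and black (459,289). The pink look-alike is at (452,324). There are two trays: the large one on the blue mat with pads at (221,288), and a small one at (220,352), which is the decoy. Next I measure everything and confirm with one enlarged crop.

```bash
cat >> h.py <<'E'
def ring(P,p,zl=.05,zh=.075,r=.045):
    m=(np.abs(P[...,2]-(zl+zh)/2)<(zh-zl)/2)&(np.hypot(P[...,0]-p[0],P[...,1]-p[1])<r)
    q=P[m]; 
    if len(q)<8: return None
    (x,y),rad=cv2.minEnclosingCircle(q[:,:2].astype(np.float32)); return np.round([x,y,rad,len(q),np.median(q[:,2])],4).tolist()
def rect(P,p,zl,zh,r):
    m=(P[...,2]>zl)&(P[...,2]<zh)&(np.hypot(P[...,0]-p[0],P[...,1]-p[1])<r); q=P[m][:,:2].astype(np.float32)
    return cv2.minAreaRect(q), len(q)
SL={"white":(.535,-.231),"yellow":(.418,-.248),"orange":(.642,-.31),"blue":(.532,-.36),"black":(.414,-.36)}
E
python3 - <<'E'
from h import *
for n in("top","side"):
    P=np.load(n+"P.npy")
    for k,v in SL.items(): print(n,k,ring(P,v))
    print("post",ring(P,(.434,-.057),.07,.1,.03))
    print("plate",rect(P,(.434,-.057),.006,.018,.07))
    print("reject",rect(P,(.645,-.013),.018,.035,.12))
    print("kit",rect(P,(.594,.29),.02,.055,.21))
    print("kitpad",rect(P,(.60,.39),.042,.055,.12))
    print("tray",rect(P,(.423,.237),.018,.033,.095))
    print("bar",rect(P,(.423,.237),.07,.09,.07))
t=cv2.imread("pics/top0.png")[250:370,170:290]; s=cv2.imread("pics/side0.png")[275:395,265:435]
a=cv2.resize(t,(400,400)); b=cv2.resize(s,(400,282)); cv2.imwrite("pics/crop1.png",np.hstack([a,np.vstack([b,np.zeros((118,400,3),np.uint8)])]))
E
```

```text
top white [0.5329, -0.2343, 0.0255, 243.0, 0.0622]
top yellow [0.4124, -0.2541, 0.0255, 176.0, 0.0621]
top orange [0.6405, -0.3131, 0.0258, 241.0, 0.0624]
top blue [0.5327, -0.3584, 0.026, 190.0, 0.0616]
top black [0.4108, -0.3635, 0.0256, 185.0, 0.0618]
post [0.4326, -0.0618, 0.0111, 64.0, 0.0905]
plate (((0.4335143566131592, -0.06123492121696472), (0.1291741281747818, 0.1306755244731903), 69.48286437988281), 866)
reject (((0.6568523049354553, 0.0025324299931526184), (0.190407395362854, 0.1573144495487213), 83.45301055908203), 618)
kit (((0.5677675604820251, 0.31413769721984863), (0.3995267152786255, 0.3344478905200958), 63.7381591796875), 2494)
kitpad (((0.6218125820159912, 0.38558781147003174), (0.15544454753398895, 0.19420680403709412), 86.68975067138672), 649)
tray (((0.4454440772533417, 0.2321237027645111), (0.15086911618709564, 0.14394117891788483), 82.19253540039062), 554)
bar (((0.41880282759666443, 0.2363397479057312), (0.015468679368495941, 0.08976417779922485), 82.84900665283203), 234)
side white [0.5359, -0.2294, 0.0286, 197.0, 0.0591]
side yellow [0.4154, -0.2505, 0.027
[... 239 characters left out ...]
450569153, -0.05746331065893173), (0.08221905678510666, 0.08241257071495056), 69.77674102783203), 618)
reject (((0.6503441333770752, 0.0023899003863334656), (0.18847578763961792, 0.14471763372421265), 83.3474349975586), 970)
kit (((0.5587557554244995, 0.31570422649383545), (0.39117729663848877, 0.32586368918418884), 69.81070709228516), 6171)
kitpad (((0.6223061084747314, 0.3872356116771698), (0.15240518748760223, 0.1940450370311737), 85.93753051757812), 1546)
tray (((0.44568949937820435, 0.23497389256954193), (0.15330104529857635, 0.14412617683410645), 82.6764144897461), 1298)
bar (((0.4194847047328949, 0.23968470096588135), (0.01723659411072731, 0.0895199254155159), 80.71131134033203), 488)
```

View pics/crop1.png

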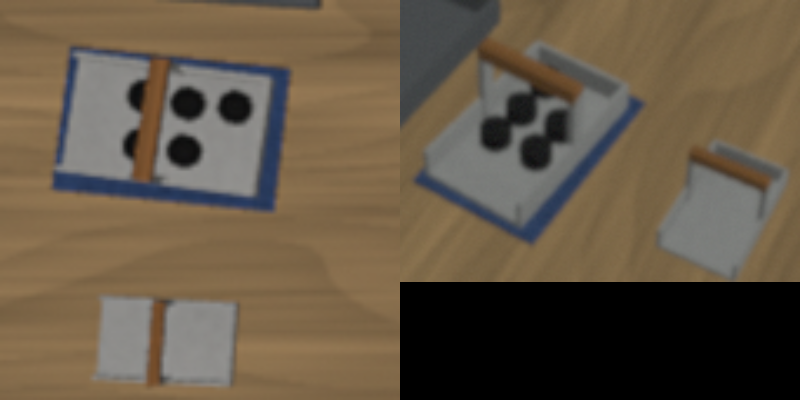

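The meant tray is the large one on the blue mat (crop left, centre about (165,125)). The small one below it is the decoy. Its walled end is at -y (crop x≈262) and the open end faces world +y. The crop shows five pads. Now I move over the white sleeve.

```bash
python3 -m inch '[[383,-185,40,0,0,-1.124,-0.7],[383,-185,80,0,0,-1.124,-0.7],[383,-185,80,0,0,-1.124,-0.7],[383,-185,80,0,0,-1.124,-0.7],[383,-185,80,0,0,-1.124,-0.7],[383,-185,80,0,0,-1.124,-0.7],[383,-185,80,0,0,-1.124,-0.7],[383,-185,80,0,0,-1.124,-0.7],[383,-185,80,0,0,-1.124,-0.7],[383,-185,80,0,0,-1.124,-0.7],[383,-185,80,0,0,-1.124,-0.7],[383,-185,80,0,0,-1.124,-0.7],[383,-185,80,0,0,-1.124,-0.7],[383,-185,80,0,0,-1.124,-0.7]]' 40
cat >> h.py <<'E'
def wpts(c):
    f=240/np.tan(np.radians(c["fovy"])/2); v,u=np.mgrid[:480,:640]
    dx,dy=u-c["cx"],v-c["cy"]; r=np.hypot(dx,dy)+1e-9; th=r/f; d=c["depth"]
    X=np.stack([dx/r*np.tan(th)*d,dy/r*np.tan(th)*d,d],-1); X[th>1.4]=np.nan
    return (X-c["t"])@c["R"]
E
python3 - <<'E'
from h import *
s=st(); c=manip.camera("wrist"); save("w1.png",c["image"]); P=wpts(c)
print(c["fovy"],c["t"],-c["R"].T@c["t"])
for k,v in SL.items(): print(k,ring(P,v))
for o in("sleeve_white","sleeve_yellow"): print([(np.round(r["point"],4).tolist(),round(r["score"],2)) for r in manip.landmark_of("wrist",o)])
E
```

```text
t: 3.07
eef_pos: [0.5349, -0.2325, 0.1513]
tool_rot: [0.0, 0.707, 0.707, -0.0]
wrist_force: [-0.6, -1.5, 0.0]
opening: 0.0724
gripper_force: 0.0
{'t': 3.0667, 'eef_pos': [0.5349, -0.2325, 0.1513], 'tool_rot': [0.0001, 0.7075, 0.7067, -0.0005], 'wrist_force': [-0.6449, -1.4868, 0.001], 'opening': 0.0724, 'gripper_force': 0.0, 'joint_pos': [0.6026, 0.4492, -0.3665, 1.7685, 0.1924, 0.9592, 0.1571]}
65.70646984690485 [-0.53450351 -0.23645988  0.23816381] [ 0.53477912 -0.16064356  0.29416697]
white [0.534, -0.2314, 0.0252, 3291.0, 0.062]
yellow [0.4147, -0.2511, 0.0254, 2287.0, 0.0616]
orange [0.6487, -0.3011, 0.0223, 807.0, 0.0616]
blue [0.5335, -0.3554, 0.0255, 1568.0, 0.0604]
black None
[([0.5355, -0.2272, -0.0025], 0.75)]
[([0.4158, -0.2557, -0.0041], 0.56)]
```

View pics/w1.png

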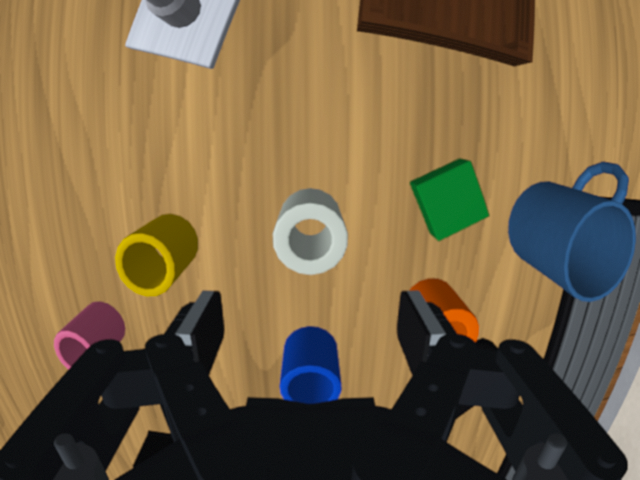

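White sleeve is centred at (310,240) in the wrist view. Descending and gripping.

```bash
python3 -m inch '[[1,-1,40,0,0,0,-0.7],[1,-1,80,0,0,0,-0.7],[1,-1,115,0,0,0,-0.7],[1,-1,130,0,0,0,-0.7],[1,-1,131,0,0,0,-0.7],[1,-1,131,0,0,0,0.6],[1,-1,131,0,0,0,0.6],[1,-1,131,0,0,0,0.6],[1,-1,131,0,0,0,0.6],[1,-1,131,0,0,0,0.6]]' 40; python3 -m inch '[[0,0,-40,0,0,0,0.6],[0,0,-80,0,0,0,0.6],[0,0,-120,0,0,0,0.6],[174,-100,-120,0,0,0,0.6],[174,-100,-120,0,0,0,0.6],[174,-100,-120,0,0,0,0.6],[174,-100,-120,0,0,0,0.6],[174,-100,-120,0,0,0,0.6],[174,-100,-120,0,0,0,0.6],[174,-100,-120,0,0,0,0.6],[174,-100,-120,0,0,0,0.6]]'
python3 - <<'E'
from h import *
s=st(); c=manip.camera("wrist"); save("w2.png",c["image"]); P=wpts(c)
e=s["eef_pos"]
print("sleeve",ring(P,e,e[2]+.03,e[2]+.05,.045))
print("post",ring(P,(.434,-.059),.07,.1,.03),ring(P,(.434,-.059),.05,.07,.03),ring(P,(.434,-.059),.055,.09,.03))
E
```

```text
t: 4.05
eef_pos: [0.5355, -0.2309, 0.0219]
tool_rot: [0.001, 0.707, 0.707, 0.0]
wrist_force: [-0.2, 0.6, 4.6]
opening: 0.0501
gripper_force: 41.9
t: 4.97
eef_pos: [0.4351, -0.0567, 0.141]
tool_rot: [0.001, 0.707, 0.707, 0.0]
wrist_force: [0.6, -0.7, -0.6]
opening: 0.0498
gripper_force: 42.2
{'t': 4.9667, 'eef_pos': [0.4351, -0.0567, 0.141], 'tool_rot': [0.0009, 0.707, 0.7072, 0.0003], 'wrist_force': [0.5585, -0.6841, -0.5516], 'opening': 0.0498, 'gripper_force': 42.1654, 'joint_pos': [0.4282, 0.2446, -0.4676, 2.1065, 0.1511, 0.8199, -0.1304]}
sleeve [0.4352, -0.0496, 0.0444, 14472.0, 0.1811]
post None [0.4331, -0.0531, 0.0141, 428.0, 0.0524] [0.4335, -0.0522, 0.0088, 131.0, 0.0603]
```

View pics/w2.png

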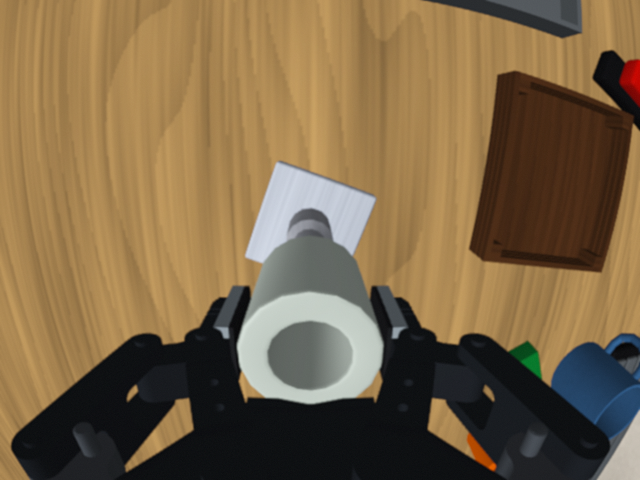

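Sleeve is held well and the post tip shows at (310,220), partly hidden. I locate the plate from its visible far edge.

```bash
python3 - <<'E'
from h import *
c=manip.camera("wrist"); P=wpts(c)
f=240/np.tan(np.radians(c["fovy"])/2)
m=(np.abs(P[...,2]-.012)<.004)&(np.hypot(P[...,0]-.434,P[...,1]+.057)<.07)
im=c["image"]; m&=(im.min(2)>120)
q=P[m][:,:2]
# fit square 80mm: choose centre, yaw so that far/side edges match (points inside, max extents on 3 sides)
for a in np.radians(np.arange(14,26,1)):
    u=np.array([np.cos(a),np.sin(a)]);v=np.array([-u[1],u[0]])
    for s1 in(1,):
        pu,pv=q@u,q@v
        lo,hi=np.percentile(pu,[.3,99.7]);l2,h2=np.percentile(pv,[.3,99.7])
        print(round(np.degrees(a)),np.round([lo,hi,hi-lo,l2,h2,h2-l2],4), "cen",np.round(u*(lo+hi)/2+v*(h2-.04),4),np.round(u*(hi-.04)+v*(h2-.04),4),np.round(u*(lo+.04)+v*(h2-.04),4))
E
```

```text
14 [ 0.3547  0.4585  0.1038 -0.1875 -0.1095  0.0781] cen [ 0.4307 -0.0467] [ 0.4422 -0.0438] [ 0.4191 -0.0496]
15 [ 0.3517  0.4558  0.1041 -0.1951 -0.1164  0.0787] cen [ 0.4305 -0.0466] [ 0.4421 -0.0435] [ 0.4188 -0.0497]
16 [ 0.3486  0.4529  0.1043 -0.2026 -0.1233  0.0794] cen [ 0.4303 -0.0465] [ 0.4419 -0.0431] [ 0.4186 -0.0498]
17 [ 0.3454  0.45    0.1045 -0.2101 -0.1301  0.08  ] cen [ 0.4301 -0.0464] [ 0.4418 -0.0428] [ 0.4183 -0.05  ]
18 [ 0.3421  0.4469  0.1048 -0.2175 -0.1369  0.0806] cen [ 0.4298 -0.0463] [ 0.4416 -0.0425] [ 0.4181 -0.0502]
19 [ 0.3387  0.4436  0.1049 -0.2248 -0.1437  0.0811] cen [ 0.4296 -0.0463] [ 0.4414 -0.0423] [ 0.4178 -0.0504]
20 [ 0.3351  0.4402  0.1051 -0.2321 -0.1504  0.0817] cen [ 0.4294 -0.0463] [ 0.4411 -0.042 ] [ 0.4176 -0.0506]
21 [ 0.3315  0.4366  0.1052 -0.2392 -0.157   0.0822] cen [ 0.4291 -0.0463] [ 0.4409 -0.0418] [ 0.4174 -0.0508]
22 [ 0.3277  0.4329  0.1052 -0.2464 -0.1636  0.0827] cen [ 0.4289 -0.0464] [ 0.4406 -0.0416] [ 0.4172 -0.0511]
23 [ 0.3238  0.4291  0.1053 -0.2534 -0.1702  0.0831] cen [ 0.4287 -0.0464] [ 0.4403 -0.0415] [ 0.4171 -0.0514]
24 [ 0.3199  0.4251  0.1053 -0.2603 -0.1768  0.0835] cen [ 0.4285 -0.0465] [ 0.44   -0.0414] [ 0.4169 -0.0517]
25 [ 0.3158  0.4211  0.1053 -0.2672 -0.1833  0.0839] cen [ 0.4283 -0.0466] [ 0.4397 -0.0413] [ 0.4168 -0.052 ]
```

```bash
cat >> h.py <<'E'
def wray(c,u,v,z):
    f=240/np.tan(np.radians(c["fovy"])/2); dx,dy=u-c["cx"],v-c["cy"]; r=np.hypot(dx,dy)+1e-9; th=r/f
    d=np.array([dx/r*np.sin(th),dy/r*np.sin(th),np.cos(th)])@c["R"]; o=-c["R"].T@c["t"]
    return o+d*(z-o[2])/d[2]
E
python3 - <<'E'
from h import *
c=manip.camera("wrist"); im=c["image"].astype(int)
g=((im[...,2]-im[...,0])>-6)&(im.min(2)>130); g[:, :235]=0; g[:,390:]=0; g[290:]=0
n,l,s,_=cv2.connectedComponentsWithStats(g.astype(np.uint8)); k=1+np.argmax(s[1:,4]); m=(l==k)
v,u=np.nonzero(m); print(s[k])
A=(u[v.argmin()],v.min()); B=(u.max(),v[u.argmax()]); C=(u.min(),v[u.argmin()])
W=[wray(c,*p,.012)[:2] for p in(A,B,C)]; print(A,B,C,np.round(W,4),np.linalg.norm(W[0]-W[1]),np.linalg.norm(W[0]-W[2]))
d=(W[1]-W[0])/np.linalg.norm(W[1]-W[0]); nrm=np.array([d[1],-d[0]]); nrm*=-np.sign(nrm[1])
print("centre",(W[0]+W[1])/2+nrm*.04, "diag",(W[1]+W[2])/2)
E
```

```text
[ 246  161  130  129 7087]
(np.int64(278), np.int64(161)) (np.int64(375), np.int64(197)) (np.int64(246), np.int64(252)) [[ 0.4112 -0.0084]
 [ 0.4832 -0.0352]
 [ 0.3845 -0.0784]] 0.07677506017286424 0.07493348523471699
centre [ 0.43325416 -0.05925869] diag [ 0.43385514 -0.05677798]
```

```bash
python3 -m inch '[[-0.5,-1,15,0,0,0,0.6],[-0.5,-1,25,0,0,0,0.6],[-0.5,-1,35,0,0,0,0.6],[-0.5,-1,45,0,0,0,0.6],[-0.5,-1,55,0,0,0,0.6],[-0.5,-1,64,0,0,0,0.6],[-0.5,-1,64,0,0,0,0.6]]'
```

```text
t: 5.7
eef_pos: [0.4326, -0.0567, 0.0744]
tool_rot: [-0.001, 0.707, 0.707, -0.001]
wrist_force: [-0.6, -0.6, -0.1]
opening: 0.0501
gripper_force: 42.2
```

```bash
python3 -m inch '[[0.5,0.7,2,0,0,0,0.6],[0.5,0.7,4,0,0,0,0.6],[0.5,0.7,6,0,0,0,0.6],[0.5,0.7,6,0,0,0,0.6]]'
```

```text
t: 6.03
eef_pos: [0.4349, -0.0571, 0.0713]
tool_rot: [0.001, 0.707, 0.707, -0.0]
wrist_force: [-2.2, -2.3, 9.9]
opening: 0.0498
gripper_force: 42.9
```

```bash
python3 -m inch '[[0,0,2,0,0,0,0.6],[0,0,4,0,0,0,0.6],[0,0,4,0,0,0,0.6]]'; python3 - <<'E'
from h import *
s=manip.get_state()
for n in("top","side"):
    c=manip.camera(n); P=pts(c)
    print(n,{k:ring(P,v) for k,v in SL.items()})
E
```

```text
t: 6.28
eef_pos: [0.4356, -0.0566, 0.0695]
tool_rot: [0.002, 0.707, 0.707, 0.0]
wrist_force: [-10.3, 1.0, 42.3]
opening: 0.0497
gripper_force: 47.0
top {'white': None, 'yellow': [0.4134, -0.2545, 0.0258, 175.0, 0.0617], 'orange': [0.6399, -0.3126, 0.026, 240.0, 0.0621], 'blue': [0.532, -0.3584, 0.0254, 183.0, 0.0621], 'black': [0.4109, -0.3634, 0.0255, 187.0, 0.0615]}
side {'white': None, 'yellow': [0.4156, -0.2515, 0.0286, 140.0, 0.0583], 'orange': [0.6423, -0.3087, 0.0271, 170.0, 0.0589], 'blue': None, 'black': [0.4133, -0.3608, 0.0276, 179.0, 0.0582]}
```

White stops on the shoulder, with 42 N at underside height ≈38 mm, so it is tight and goes to reject.

```bash
python3 -m inch '[[0,-1,-30,0,0,0,0.6],[0,-1,-70,0,0,0,0.6],[0,0,-75,0,0,0,0.6],[8,208,-75,0,0,0,0.6],[8,208,-75,0,0,0,0.6],[8,208,-75,0,0,0,0.6],[8,208,-75,0,0,0,0.6],[8,208,-75,0,0,0,0.6],[8,208,-75,0,0,0,0.6],[8,208,-40,0,0,0,0.6],[8,208,0,0,0,0,0.6],[8,208,25,0,0,0,0.6],[8,208,37,0,0,0,0.6],[8,208,37,0,0,0,0.6]]'; python3 - <<'E'
from h import *
s=st(); c=manip.camera("wrist"); save("w3.png",c["image"])
E
```

```text
t: 7.55
eef_pos: [0.6403, -0.0486, 0.027]
tool_rot: [-0.002, 0.707, 0.707, -0.002]
wrist_force: [-0.6, -0.3, 0.1]
opening: 0.0501
gripper_force: 43.3
{'t': 7.55, 'eef_pos': [0.6403, -0.0486, 0.027], 'tool_rot': [-0.0015, 0.7071, 0.7071, -0.0018], 'wrist_force': [-0.5986, -0.2664, 0.1344], 'opening': 0.0501, 'gripper_force': 43.3427, 'joint_pos': [0.2567, 0.6972, -0.3717, 1.6939, 0.3259, 0.817, -0.2623]}
```

View pics/w3.png

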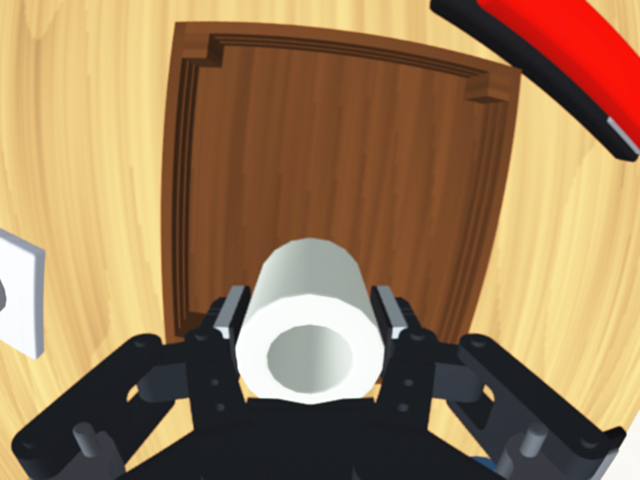

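Sleeve is inside the basket (310,290). Releasing, then viewing the bare gauge from straight above before going to yellow.

```bash
python3 -m inch '[[0,0,1,0,0,0,0.6],[0,0,1,0,0,0,-0.5],[0,0,1,0,0,0,-0.5],[0,0,1,0,0,0,-0.5],[0,0,-40,0,0,0,-0.5],[0,0,-80,0,0,0,-0.5],[0,0,-120,0,0,0,-0.5],[-82,-208,-120,0,0,0,-0.5],[-82,-208,-120,0,0,0,-0.5],[-82,-208,-120,0,0,0,-0.5],[-82,-208,-120,0,0,0,-0.5],[-82,-208,-120,0,0,0,-0.5],[-82,-208,-120,0,0,0,-0.5],[-82,-208,-120,0,0,0,-0.5],[-82,-208,-120,0,0,0,-0.5]]'; python3 - <<'E'
from h import *
s=st(); c=manip.camera("wrist"); P=wpts(c)
for z in((.085,.1),(.07,.1),(.045,.1)): print("post",ring(P,(.434,-.058),*z,.03))
im=c["image"].astype(int); g=((im[...,2]-im[...,0])>-6)&(im.min(2)>130)
n,l,t,_=cv2.connectedComponentsWithStats(g.astype(np.uint8)); k=1+np.argmax(t[1:,4]); v,u=np.nonzero(l==k)
W=np.array([wray(c,a,b,.012)[:2] for a,b in zip(u[::3],v[::3])]).astype(np.float32); print("plate",cv2.minAreaRect(W))
for k in ("white","yellow"): print(k,ring(P,SL[k] if k!="white" else (.641,-.048)))
for n in("top",):
    c=manip.camera(n); Q=pts(c); print(ring(Q,(.641,-.05),.055,.08),{k:ring(Q,v) for k,v in SL.items()})
E
```

```text
t: 8.85
eef_pos: [0.4343, -0.131, 0.1503]
tool_rot: [0.001, 0.708, 0.707, 0.0]
wrist_force: [0.3, 0.2, 0.0]
opening: 0.0644
gripper_force: 0.0
{'t': 8.85, 'eef_pos': [0.4343, -0.131, 0.1503], 'tool_rot': [0.0012, 0.7077, 0.7065, 0.0003], 'wrist_force': [0.3104, 0.2381, 0.0294], 'opening': 0.0644, 'gripper_force': 0.0, 'joint_pos': [0.5821, 0.2535, -0.457, 2.066, 0.1491, 0.8506, 0.0376]}
post [0.4338, -0.0587, 0.0111, 1107.0, 0.0918]
post [0.4339, -0.0586, 0.0112, 1184.0, 0.0912]
post [0.4339, -0.0587, 0.0161, 1812.0, 0.0872]
plate ((0.4339504837989807, -0.05851602554321289), (0.07884912192821503, 0.07891352474689484), 69.95729064941406)
white [0.6609, -0.0162, 0.023, 1123.0, 0.0655]
yellow [0.4145, -0.2502, 0.0253, 1641.0, 0.0609]
[0.6604, -0.0176, 0.023, 104.0, 0.0667] {'white': None, 'yellow': [0.4127, -0.2573, 0.0236, 84.0, 0.0629], 'orange': [0.6398, -0.3125, 0.0261, 242.0, 0.0619], 'blue': [0.5325, -0.3585, 0.0253, 191.0, 0.0618], 'black': [0.4107, -0.363, 0.0257, 192.0, 0.0617]}
```

```bash
python3 - <<'E'
from h import *
c=manip.camera("top"); P=pts(c); im=c["image"][150:330,270:490]; save("t2.png",im,3)
print(ring(P,(.66,-.01),.055,.08,.06))
c=manip.camera("wrist"); print(ring(wpts(c),(.66,-.01),.055,.08,.06))
E
```

```text
[0.6656, -0.0112, 0.0255, 238.0, 0.0669]
[0.6664, -0.009, 0.026, 2176.0, 0.0662]
```

View pics/t2.png

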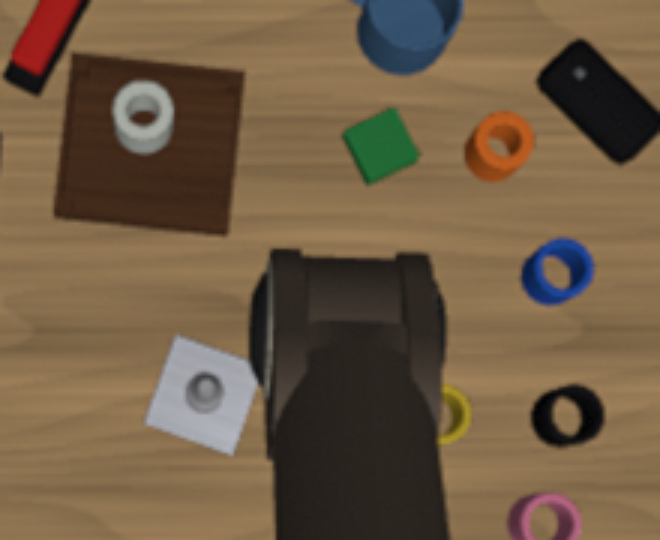

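White was nudged within the basket. It is standing upright there at (143,118) in the crop, world (0.666,-0.010). Now yellow.

```bash
python3 -m inch '[[-119.5,-20,0,0,0,0,-0.7],[-119.5,-20,0,0,0,0,-0.7],[-119.5,-20,0,0,0,0,-0.7],[-119.5,-20,0,0,0,0,-0.7],[-119.5,-20,0,0,0,0,-0.7],[-119.5,-20,30,0,0,0,-0.7],[-119.5,-20,65,0,0,0,-0.7],[-119.5,-20,100,0,0,0,-0.7],[-119.5,-20,120,0,0,0,-0.7],[-119.5,-20,129,0,0,0,-0.7],[-119.5,-20,129,0,0,0,-0.7]]'; python3 - <<'E'
from h import *
c=manip.camera("wrist"); print(ring(wpts(c),(.415,-.25)))
E
python3 -m inch '[[0,0,0,0,0,0,0.6],[0,0,0,0,0,0,0.6],[0,0,0,0,0,0,0.6],[0,0,0,0,0,0,0.6],[0,0,0,0,0,0,0.6]]'
```

```text
t: 9.97
eef_pos: [0.414, -0.2476, 0.0185]
tool_rot: [-0.002, 0.706, 0.708, -0.0]
wrist_force: [0.3, -0.2, -0.5]
opening: 0.0723
gripper_force: 0.0
[0.4149, -0.2398, 0.043, 11685.0, 0.0613]
t: 10.43
eef_pos: [0.4156, -0.2501, 0.022]
tool_rot: [0.002, 0.707, 0.707, 0.001]
wrist_force: [1.5, 1.4, 7.0]
opening: 0.0492
gripper_force: 41.7
```

```bash
python3 -m inch '[[0,0,-40,0,0,0,0.6],[0,0,-80,0,0,0,0.6],[0,0,-115,0,0,0,0.6],[191.5,19.5,-115,0,0,0,0.6],[191.5,19.5,-115,0,0,0,0.6],[191.5,19.5,-115,0,0,0,0.6],[191.5,19.5,-115,0,0,0,0.6],[191.5,19.5,-115,0,0,0,0.6],[191.5,19.5,-115,0,0,0,0.6],[191.5,19.5,-115,0,0,0,0.6],[191.5,19.5,-100,0,0,0,0.6],[191.5,19.5,-85,0,0,0,0.6],[191.5,19.5,-70,0,0,0,0.6],[191.5,19.5,-58,0,0,0,0.6],[191.5,19.5,-52,0,0,0,0.6],[191.5,19.5,-52,0,0,0,0.6]]'
```

```text
t: 11.77
eef_pos: [0.433, -0.0595, 0.0715]
tool_rot: [-0.001, 0.708, 0.706, -0.001]
wrist_force: [-0.0, 0.4, -0.9]
opening: 0.0493
gripper_force: 42.1
```

```bash
python3 -m inch '[[0,0,3,0,0,0,0.6],[0,0,6,0,0,0,0.6],[0,0,8,0,0,0,0.6],[0,0,8,0,0,0,0.6]]'
```

```text
t: 12.1
eef_pos: [0.4337, -0.0585, 0.0643]
tool_rot: [0.0, 0.707, 0.707, 0.0]
wrist_force: [0.2, 0.9, -0.5]
opening: 0.049
gripper_force: 42.1
```

Past the shoulder with no force, so it continues down.

```bash
python3 -m inch '[[0,0,5,0,0,0,0.6],[0,0,10,0,0,0,0.6],[0,0,15,0,0,0,0.6],[0,0,20,0,0,0,0.6],[0,0,25,0,0,0,0.6],[0,0,29,0,0,0,0.6],[0,0,32,0,0,0,0.6],[0,0,32,0,0,0,0.6]]'
```

```text
t: 12.77
eef_pos: [0.4336, -0.0583, 0.0329]
tool_rot: [0.0, 0.707, 0.707, -0.0]
wrist_force: [-5.4, 1.1, 15.6]
opening: 0.0489
gripper_force: 41.7
```

Yellow reached the foot plate, so it is wide and goes to the kit box.

```bash
python3 -m inch '[[0,0,-30,0,0,0,0.6],[0,0,-70,0,0,0,0.6],[0,0,-110,0,0,0,0.6],[341,162,-110,0,0,0,0.6],[341,162,-110,0,0,0,0.6],[341,162,-110,0,0,0,0.6],[341,162,-110,0,0,0,0.6],[341,162,-110,0,0,0,0.6],[341,162,-110,0,0,0,0.6],[341,162,-110,0,0,0,0.6],[341,162,-110,0,0,0,0.6],[341,162,-110,0,0,0,0.6],[341,162,-110,0,0,0,0.6],[341,162,-110,0,0,0,0.6],[341,162,-110,0,0,0,0.6]]'; python3 - <<'E'
from h import *
s=st(); c=manip.camera("wrist"); save("w4.png",c["image"])
for o in("kit","kit_sleeves","kit_pads"): print([(np.round(r["point"],4).tolist(),round(r["score"],2)) for r in manip.landmark_of("wrist",o)])
E
```

```text
t: 14.02
eef_pos: [0.5951, 0.2824, 0.1411]
tool_rot: [-0.0, 0.707, 0.707, -0.001]
wrist_force: [0.0, -1.0, -0.6]
opening: 0.049
gripper_force: 44.9
{'t': 14.0167, 'eef_pos': [0.5951, 0.2824, 0.1411], 'tool_rot': [-0.0001, 0.7068, 0.7074, -0.001], 'wrist_force': [0.0047, -1.0402, -0.5704], 'opening': 0.049, 'gripper_force': 44.926, 'joint_pos': [-0.1689, 0.608, -0.5191, 1.5725, 0.3326, 1.0522, -0.7769]}
[([0.5975, 0.2887, -0.0022], 0.64)]
[]
[([0.604, 0.3871, 0.0048], 0.78)]
```

View pics/w4.png

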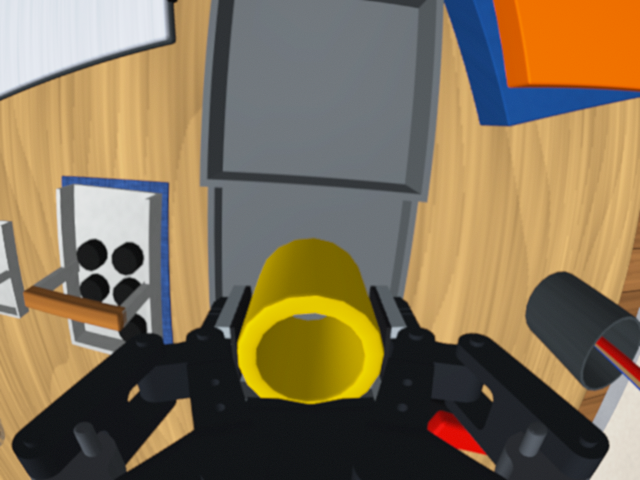

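```bash
python3 - <<'E'
from h import *
c=manip.camera("wrist")
for u,v,z in((208,182,.05),(425,199,.05),(310,188,.05),(215,260,.03),(400,280,.03),(240,4,.05),(434,4,.05)): print((u,v),np.round(wray(c,u,v,z),4))
P=wpts(c)
m=(P[...,2]<.009)&(P[...,2]>.001); 
for X in (.56,.63): 
    for lo,hi in((.2,.33),(.31,.47)):
        k=(np.abs(P[...,0]-X)<.003)&(P[...,1]>lo)&(P[...,1]<hi)&(P[...,2]<.012); y=np.sort(P[k][:,1]); print(X,y.min(),y.max(), y[:-1][np.diff(y)>.004],y[1:][np.diff(y)>.004])
E
```

```text
(208, 182) [0.5286 0.3202 0.05  ]
(425, 199) [0.6715 0.3086 0.05  ]
(310, 188) [0.5952 0.3152 0.05  ]
(215, 260) [0.524  0.2588 0.03  ]
(400, 280) [0.6635 0.2422 0.03  ]
(240, 4) [0.5511 0.4371 0.05  ]
(434, 4) [0.6765 0.4408 0.05  ]
0.56 0.2462635134019985 0.32998109467155684 [0.30929331] [0.32179419]
0.56 0.32179419224280514 0.45571711063184384 [] []
0.63 0.24667958067647475 0.32974871851695364 [0.30446026] [0.31677568]
0.63 0.31677568201641204 0.4553379809722015 [] []
```

```bash
python3 -m inch '[[-2.5,1,35,0,0,0,0.6],[-2.5,1,70,0,0,0,0.6],[-2.5,1,95,0,0,0,0.6],[-2.5,1,108,0,0,0,0.6],[-2.5,1,115,0,0,0,0.6],[-2.5,1,115,0,0,0,0.6],[-2.5,1,115,0,0,0,-0.45],[-2.5,1,115,0,0,0,-0.45],[-2.5,1,115,0,0,0,-0.45],[-2.5,1,115,0,0,0,-0.45],[-2.5,1,75,0,0,0,-0.45],[-2.5,1,35,0,0,0,-0.45],[-2.5,1,0,0,0,0,-0.45],[-2.5,1,0,0,0,0,-0.45]]'; python3 - <<'E'
from h import *
s=st()
P=wpts(manip.camera("wrist")); print("yellow w",ring(P,(.596,.28),.055,.08,.045))
for n in("top","side"):
    P=pts(manip.camera(n)); print(n,ring(P,(.666,-.01),.055,.08),{k:ring(P,v) for k,v in SL.items()},ring(P,(.596,.28),.055,.08))
E
```

```text
t: 15.43
eef_pos: [0.6001, 0.2828, 0.1509]
tool_rot: [0.002, 0.707, 0.707, 0.006]
wrist_force: [0.8, 1.9, 0.4]
opening: 0.0619
gripper_force: 0.0
{'t': 15.4333, 'eef_pos': [0.6001, 0.2828, 0.1509], 'tool_rot': [0.0018, 0.7071, 0.7071, 0.0058], 'wrist_force': [0.8125, 1.8604, 0.3508], 'opening': 0.0619, 'gripper_force': 0.0, 'joint_pos': [-0.1624, 0.5984, -0.5241, 1.5643, 0.3315, 1.0558, -0.7724]}
yellow w [0.5961, 0.279, 0.0253, 2618.0, 0.0668]
top [0.6654, -0.0112, 0.0262, 239.0, 0.0662] {'white': None, 'yellow': None, 'orange': [0.6393, -0.3133, 0.0257, 237.0, 0.0615], 'blue': [0.5313, -0.3589, 0.0255, 190.0, 0.0614], 'black': [0.4113, -0.3634, 0.0256, 190.0, 0.0618]} None
side [0.6655, -0.0075, 0.0273, 249.0, 0.0641] {'white': None, 'yellow': None, 'orange': [0.6424, -0.3092, 0.0272, 167.0, 0.0591], 'blue': [0.5318, -0.3583, 0.0291, 159.0, 0.058], 'black': [0.4126, -0.3606, 0.0273, 173.0, 0.0579]} [0.5969, 0.2789, 0.0268, 362.0, 0.0643]
```

Yellow stands in the kit. Going to orange.

```bash
python3 -m inch '[[-590,45,0,0,0,0,-0.6],[-590,45,0,0,0,0,-0.6],[-590,45,0,0,0,0,-0.6],[-590,45,0,0,0,0,-0.6],[-590,45,0,0,0,0,-0.6],[-590,45,0,0,0,0,-0.6],[-590,45,0,0,0,0,-0.6],[-590,45,0,0,0,0,-0.6],[-590,45,0,0,0,0,-0.6],[-590,45,0,0,0,0,-0.6],[-590,45,0,0,0,0,-0.6],[-590,45,0,0,0,0,-0.6],[-590,45,0,0,0,0,-0.6],[-590,45,0,0,0,0,-0.6],[-590,45,0,0,0,0,-0.6],[-590,45,0,0,0,0,-0.6],[-590,45,0,0,0,0,-0.6],[-590,45,0,0,0,0,-0.6],[-590,45,0,0,0,0,-0.6],[-590,45,0,0,0,0,-0.6]]'; python3 - <<'E'
from h import *
s=st()
P=wpts(manip.camera("wrist")); print("orange w",ring(P,(.6415,-.31)),"blue",ring(P,SL["blue"]))
E
```

```text
t: 17.25
eef_pos: [0.6421, -0.3078, 0.1423]
tool_rot: [-0.0, 0.706, 0.708, 0.0]
wrist_force: [0.1, 0.1, 0.4]
opening: 0.0682
gripper_force: 0.0
{'t': 17.25, 'eef_pos': [0.6421, -0.3078, 0.1423], 'tool_rot': [-0.0003, 0.7062, 0.708, 0.0002], 'wrist_force': [0.1289, 0.1355, 0.4309], 'opening': 0.0682, 'gripper_force': 0.0, 'joint_pos': [0.6534, 0.6771, -0.4439, 1.4251, 0.3048, 1.108, 0.1615]}
orange w [0.6423, -0.3098, 0.0254, 3543.0, 0.062] blue [0.5344, -0.3563, 0.0259, 1846.0, 0.0613]
```

```bash
python3 -m inch '[[0,0.5,35,0,0,0,-0.6],[0,0.5,75,0,0,0,-0.6],[0,0.5,105,0,0,0,-0.6],[0,0.5,118,0,0,0,-0.6],[0,0.5,121.5,0,0,0,-0.6],[0,0.5,121.5,0,0,0,-0.6],[0,0.5,121.5,0,0,0,0.6],[0,0.5,121.5,0,0,0,0.6],[0,0.5,121.5,0,0,0,0.6],[0,0.5,121.5,0,0,0,0.6],[0,0.5,121.5,0,0,0,0.6]]'; python3 -m inch '[[0,0,-40,0,0,0,0.6],[0,0,-80,0,0,0,0.6],[0,0,-115,0,0,0,0.6],[251,-208,-115,0,0,0,0.6],[251,-208,-115,0,0,0,0.6],[251,-208,-115,0,0,0,0.6],[251,-208,-115,0,0,0,0.6],[251,-208,-115,0,0,0,0.6],[251,-208,-115,0,0,0,0.6],[251,-208,-115,0,0,0,0.6],[251,-208,-115,0,0,0,0.6],[251,-208,-115,0,0,0,0.6],[251,-208,-115,0,0,0,0.6],[251,-208,-100,0,0,0,0.6],[251,-208,-85,0,0,0,0.6],[251,-208,-70,0,0,0,0.6],[251,-208,-58,0,0,0,0.6],[251,-208,-52,0,0,0,0.6],[251,-208,-52,0,0,0,0.6]]'
```

```text
t: 18.22
eef_pos: [0.644, -0.3103, 0.0236]
tool_rot: [0.002, 0.707, 0.707, 0.001]
wrist_force: [0.5, -0.3, 7.0]
opening: 0.0494
gripper_force: 42.0
t: 19.8
eef_pos: [0.435, -0.0593, 0.0727]
tool_rot: [0.0, 0.707, 0.707, -0.0]
wrist_force: [-0.9, 0.8, 0.9]
opening: 0.0495
gripper_force: 41.9
```

```bash
python3 -m inch '[[0,0,2,0,0,0,0.6],[0,0,4,0,0,0,0.6],[0,0,6,0,0,0,0.6],[0,0,6,0,0,0,0.6]]'
```

```text
t: 20.13
eef_pos: [0.4362, -0.0597, 0.0702]
tool_rot: [0.002, 0.707, 0.707, -0.0]
wrist_force: [-11.0, 0.9, 45.6]
opening: 0.0498
gripper_force: 48.2
```

Orange stops on the shoulder (45 N at 38 mm), so it goes to reject too, beside white.

```bash
python3 -m inch '[[0,-1,-30,0,0,0,0.6],[0,-1,-70,0,0,0,0.6],[0,0,-75,0,0,0,0.6],[7,196,-75,0,0,0,0.6],[7,196,-75,0,0,0,0.6],[7,196,-75,0,0,0,0.6],[7,196,-75,0,0,0,0.6],[7,196,-75,0,0,0,0.6],[7,196,-75,0,0,0,0.6],[7,196,-75,0,0,0,0.6],[7,196,-75,0,0,0,0.6]]'; python3 - <<'E'
from h import *
s=st()
c=manip.camera("wrist"); save("w5.png",c["image"]); P=wpts(c); print(ring(P,(.666,-.009),.055,.08,.045))
c=manip.camera("side"); P=pts(c); print("bask",rect(P[:, :330],(.645,-.013),.022,.034,.10))
E
```

```text
t: 21.05
eef_pos: [0.6298, -0.0523, 0.1413]
tool_rot: [-0.0, 0.707, 0.707, -0.0]
wrist_force: [-0.8, -0.7, -0.2]
opening: 0.0495
gripper_force: 43.7
{'t': 21.05, 'eef_pos': [0.6298, -0.0523, 0.1413], 'tool_rot': [-0.0003, 0.7073, 0.7069, -0.0005], 'wrist_force': [-0.7839, -0.7463, -0.1813], 'opening': 0.0495, 'gripper_force': 43.7361, 'joint_pos': [0.3721, 0.566, -0.525, 1.6447, 0.3212, 1.0191, -0.2561]}
[0.6672, -0.0083, 0.0254, 3895.0, 0.067]
bask (((0.6487225890159607, -0.014669492840766907), (0.15789029002189636, 0.14398403465747833), 83.68103790283203), 711)
```

View pics/w5.png

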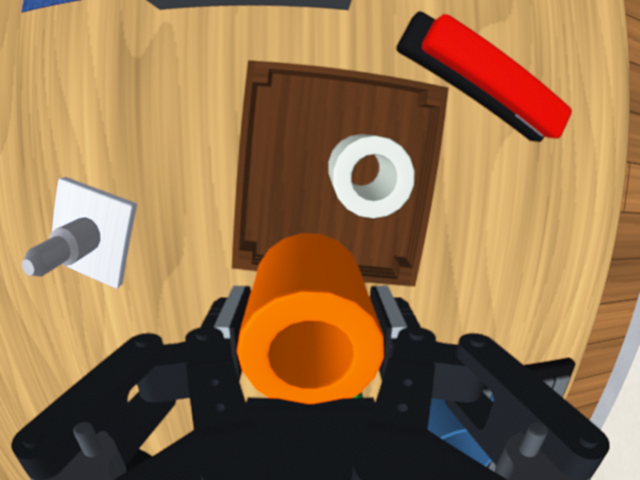

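```bash
python3 - <<'E'
from h import *
c=manip.camera("wrist")
for u,v in((247,61),(448,88),(233,268),(415,286)): print((u,v),np.round(wray(c,u,v,.03),4))
E
```

```text
(247, 61) [0.5859 0.0681 0.03  ]
(448, 88) [0.7256 0.0526 0.03  ]
(233, 268) [ 0.571  -0.0805  0.03  ]
(415, 286) [ 0.7093 -0.0959  0.03  ]
```

```bash
python3 -m inch '[[0.5,1.5,35,0,0,0,0.6],[0.5,1.5,70,0,0,0,0.6],[0.5,1.5,95,0,0,0,0.6],[0.5,1.5,107,0,0,0,0.6],[0.5,1.5,113,0,0,0,0.6],[0.5,1.5,113,0,0,0,0.6],[0.5,1.5,113,0,0,0,-0.45],[0.5,1.5,113,0,0,0,-0.45],[0.5,1.5,113,0,0,0,-0.45],[0.5,1.5,113,0,0,0,-0.45],[0.5,1.5,75,0,0,0,-0.45],[0.5,1.5,35,0,0,0,-0.45],[0.5,1.5,0,0,0,0,-0.45],[0.5,1.5,0,0,0,0,-0.45]]'; python3 - <<'E'
from h import *
s=st()
P=wpts(manip.camera("wrist")); print("orange w",ring(P,(.631,-.052),.055,.08,.028),"white",ring(P,(.667,-.009),.055,.08,.028))
for n in("top","side"):
    P=pts(manip.camera(n)); print(n,ring(P,(.631,-.052),.055,.08,.028),{k:ring(P,SL[k]) for k in("blue","black")},ring(P,(.596,.28),.055,.08))
E
```

```text
t: 22.37
eef_pos: [0.636, -0.0508, 0.1501]
tool_rot: [0.004, 0.707, 0.707, 0.004]
wrist_force: [0.8, -0.2, 0.6]
opening: 0.0617
gripper_force: 0.0
{'t': 22.3667, 'eef_pos': [0.636, -0.0508, 0.1501], 'tool_rot': [0.0044, 0.7071, 0.7071, 0.004], 'wrist_force': [0.7823, -0.2383, 0.5841], 'opening': 0.0617, 'gripper_force': 0.0, 'joint_pos': [0.3721, 0.5596, -0.5299, 1.6328, 0.3213, 1.0247, -0.2565]}
orange w [0.631, -0.0504, 0.0252, 3465.0, 0.067] white [0.6669, -0.0081, 0.0251, 3583.0, 0.067]
top [0.6205, -0.036, 0.014, 43.0, 0.0668] {'blue': [0.5329, -0.3599, 0.0265, 182.0, 0.0617], 'black': [0.4109, -0.3636, 0.0255, 190.0, 0.0622]} [0.597, 0.2848, 0.0356, 190.0, 0.0662]
side [0.6302, -0.0497, 0.0258, 237.0, 0.0639] {'blue': [0.5316, -0.3544, 0.0273, 158.0, 0.0576], 'black': [0.4113, -0.3578, 0.0276, 171.0, 0.0583]} [0.5955, 0.2783, 0.0263, 369.0, 0.0641]
```

```bash
python3 -m inch '[[-306,-98,0,0,0,0,-0.6],[-306,-98,0,0,0,0,-0.6],[-306,-98,0,0,0,0,-0.6],[-306,-98,0,0,0,0,-0.6],[-306,-98,0,0,0,0,-0.6],[-306,-98,0,0,0,0,-0.6],[-306,-98,0,0,0,0,-0.6],[-306,-98,0,0,0,0,-0.6],[-306,-98,0,0,0,0,-0.6],[-306,-98,0,0,0,0,-0.6],[-306,-98,0,0,0,0,-0.6],[-306,-98,0,0,0,0,-0.6],[-306,-98,0,0,0,0,-0.6]]'; python3 - <<'E'
from h import *
s=st()
P=wpts(manip.camera("wrist")); print("blue w",ring(P,SL["blue"]),"black",ring(P,SL["black"]))
E
```

```text
t: 23.6
eef_pos: [0.5344, -0.3554, 0.1414]
tool_rot: [-0.0, 0.706, 0.708, 0.0]
wrist_force: [-0.3, 0.6, 0.6]
opening: 0.0683
gripper_force: 0.0
{'t': 23.6, 'eef_pos': [0.5344, -0.3554, 0.1414], 'tool_rot': [-0.0004, 0.7061, 0.7081, 0.0003], 'wrist_force': [-0.3342, 0.6132, 0.5655], 'opening': 0.0683, 'gripper_force': 0.0, 'joint_pos': [0.8479, 0.5734, -0.4872, 1.6207, 0.301, 1.0237, 0.2717]}
blue w [0.5341, -0.3562, 0.0254, 2741.0, 0.0618] black [0.4129, -0.3612, 0.0257, 2509.0, 0.0617]
```

```bash
python3 -m inch '[[0.7,0.5,35,0,0,0,-0.6],[0.7,0.5,75,0,0,0,-0.6],[0.7,0.5,105,0,0,0,-0.6],[0.7,0.5,118,0,0,0,-0.6],[0.7,0.5,121,0,0,0,-0.6],[0.7,0.5,121,0,0,0,-0.6],[0.7,0.5,121,0,0,0,0.6],[0.7,0.5,121,0,0,0,0.6],[0.7,0.5,121,0,0,0,0.6],[0.7,0.5,121,0,0,0,0.6],[0.7,0.5,121,0,0,0,0.6]]'; python3 -m inch '[[0,0,-40,0,0,0,0.6],[0,0,-80,0,0,0,0.6],[0,0,-115,0,0,0,0.6],[298,-100,-115,0,0,0,0.6],[298,-100,-115,0,0,0,0.6],[298,-100,-115,0,0,0,0.6],[298,-100,-115,0,0,0,0.6],[298,-100,-115,0,0,0,0.6],[298,-100,-115,0,0,0,0.6],[298,-100,-115,0,0,0,0.6],[298,-100,-115,0,0,0,0.6],[298,-100,-115,0,0,0,0.6],[298,-100,-115,0,0,0,0.6],[298,-100,-100,0,0,0,0.6],[298,-100,-85,0,0,0,0.6],[298,-100,-70,0,0,0,0.6],[298,-100,-58,0,0,0,0.6],[298,-100,-52,0,0,0,0.6],[298,-100,-52,0,0,0,0.6]]'
```

```text
t: 24.57
eef_pos: [0.5359, -0.3573, 0.0232]
tool_rot: [0.002, 0.707, 0.707, 0.001]
wrist_force: [0.7, 0.3, 7.0]
opening: 0.0492
gripper_force: 42.0
t: 26.15
eef_pos: [0.4339, -0.0597, 0.0719]
tool_rot: [-0.001, 0.708, 0.707, -0.001]
wrist_force: [-0.7, -0.3, -0.5]
opening: 0.0494
gripper_force: 42.1
```

```bash
python3 -m inch '[[0,0,2,0,0,0,0.6],[0,0,4,0,0,0,0.6],[0,0,7,0,0,0,0.6],[0,0,7,0,0,0,0.6]]'
```

```text
t: 26.48
eef_pos: [0.4343, -0.0588, 0.0658]
tool_rot: [0.0, 0.707, 0.707, 0.0]
wrist_force: [0.1, 1.5, -0.9]
opening: 0.0493
gripper_force: 42.1
```

```bash
python3 -m inch '[[0,0,5,0,0,0,0.6],[0,0,10,0,0,0,0.6],[0,0,15,0,0,0,0.6],[0,0,20,0,0,0,0.6],[0,0,25,0,0,0,0.6],[0,0,30,0,0,0,0.6],[0,0,33,0,0,0,0.6],[0,0,33,0,0,0,0.6]]'
```

```text
t: 27.15
eef_pos: [0.4342, -0.0586, 0.0336]
tool_rot: [0.001, 0.707, 0.707, -0.001]
wrist_force: [-6.1, 0.7, 21.7]
opening: 0.0493
gripper_force: 44.3
```

Blue reached the foot plate, so it goes to the kit middle slot.

```bash
python3 -m inch '[[0,0,-30,0,0,0,0.6],[0,0,-70,0,0,0,0.6],[0,0,-110,0,0,0,0.6],[275,158,-110,0,0,0,0.6],[275,158,-110,0,0,0,0.6],[275,158,-110,0,0,0,0.6],[275,158,-110,0,0,0,0.6],[275,158,-110,0,0,0,0.6],[275,158,-110,0,0,0,0.6],[275,158,-110,0,0,0,0.6],[275,158,-110,0,0,0,0.6],[275,158,-110,0,0,0,0.6],[275,158,-110,0,0,0,0.6],[275,158,-110,0,0,0,0.6]]'; python3 -m inch '[[0,0,35,0,0,0,0.6],[0,0,70,0,0,0,0.6],[0,0,95,0,0,0,0.6],[0,0,108,0,0,0,0.6],[0,0,115,0,0,0,0.6],[0,0,115,0,0,0,0.6],[0,0,115,0,0,0,-0.45],[0,0,115,0,0,0,-0.45],[0,0,115,0,0,0,-0.45],[0,0,115,0,0,0,-0.45],[0,0,75,0,0,0,-0.45],[0,0,35,0,0,0,-0.45],[0,0,0,0,0,0,-0.45],[0,0,0,0,0,0,-0.45]]'
python3 - <<'E'
from h import *
P=wpts(manip.camera("wrist")); print("blue w",ring(P,(.592,.217),.055,.08,.028),"yel",ring(P,(.596,.279),.055,.08,.028))
P=pts(manip.camera("side")); print(ring(P,SL["black"]))
E
```

```text
t: 28.32
eef_pos: [0.5917, 0.2157, 0.1418]
tool_rot: [-0.0, 0.707, 0.707, -0.001]
wrist_force: [0.3, -0.9, -1.1]
opening: 0.0495
gripper_force: 43.2
t: 29.48
eef_pos: [0.5956, 0.2188, 0.1508]
tool_rot: [0.002, 0.707, 0.707, 0.005]
wrist_force: [1.2, 0.5, 0.7]
opening: 0.0617
gripper_force: 0.0
blue w [0.5916, 0.2167, 0.0251, 2646.0, 0.0668] yel [0.5963, 0.2786, 0.0253, 2646.0, 0.067]
[0.4129, -0.3587, 0.0287, 173.0, 0.0582]
```

```bash
python3 -m inch '[[-578,-179,0,0,0,0,-0.6],[-578,-179,0,0,0,0,-0.6],[-578,-179,0,0,0,0,-0.6],[-578,-179,0,0,0,0,-0.6],[-578,-179,0,0,0,0,-0.6],[-578,-179,0,0,0,0,-0.6],[-578,-179,0,0,0,0,-0.6],[-578,-179,0,0,0,0,-0.6],[-578,-179,0,0,0,0,-0.6],[-578,-179,0,0,0,0,-0.6],[-578,-179,0,0,0,0,-0.6],[-578,-179,0,0,0,0,-0.6],[-578,-179,0,0,0,0,-0.6],[-578,-179,0,0,0,0,-0.6],[-578,-179,0,0,0,0,-0.6],[-578,-179,0,0,0,0,-0.6],[-578,-179,0,0,0,0,-0.6],[-578,-179,0,0,0,0,-0.6],[-578,-179,0,0,0,0,-0.6],[-578,-179,0,0,0,0,-0.6]]'; python3 - <<'E'
from h import *
s=st()
c=manip.camera("wrist"); P=wpts(c); r=ring(P,SL["black"]); print("black w",r)
m=(np.abs(P[...,2]-.062)<.006)&(np.hypot(P[...,0]-r[0],P[...,1]-r[1])<.03); v,u=np.nonzero(m); print(u.mean(),v.mean(),c["image"][m].mean(0)); save("w6.png",c["image"][100:420,120:520],1.5)
E
```

```text
t: 31.25
eef_pos: [0.4138, -0.3601, 0.1426]
tool_rot: [-0.0, 0.706, 0.708, 0.0]
wrist_force: [-0.2, 0.5, 0.2]
opening: 0.0681
gripper_force: 0.0
{'t': 31.25, 'eef_pos': [0.4138, -0.3601, 0.1426], 'tool_rot': [-0.0002, 0.7062, 0.708, 0.0002], 'wrist_force': [-0.1528, 0.5091, 0.2083], 'opening': 0.0681, 'gripper_force': 0.0, 'joint_pos': [1.0503, 0.4356, -0.5451, 1.8516, 0.2759, 0.9302, 0.3825]}
black w [0.4127, -0.3607, 0.0252, 2717.0, 0.0618]
309.61487050960733 243.97243107769424 [27.48036759 25.17878028 24.27610693]
```

View pics/w6.png

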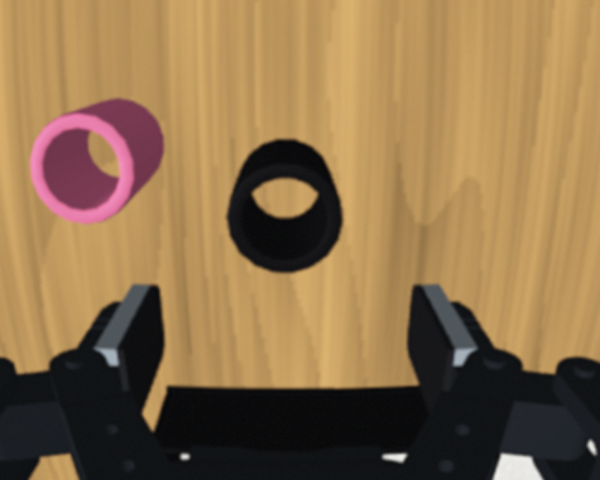

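The black one (285,215 in the crop) is the meant sleeve, and pink (85,165) is left alone. I approach with a narrower opening.

```bash
python3 -m inch '[[0.5,-0.4,0,0,0,0,-0.45],[0.5,-0.4,35,0,0,0,-0.45],[0.5,-0.4,75,0,0,0,-0.45],[0.5,-0.4,105,0,0,0,-0.45],[0.5,-0.4,118,0,0,0,-0.45],[0.5,-0.4,122,0,0,0,-0.45],[0.5,-0.4,122,0,0,0,-0.45],[0.5,-0.4,122,0,0,0,0.6],[0.5,-0.4,122,0,0,0,0.6],[0.5,-0.4,122,0,0,0,0.6],[0.5,-0.4,122,0,0,0,0.6],[0.5,-0.4,122,0,0,0,0.6]]'; python3 -m inch '[[0,0,-40,0,0,0,0.6],[0,0,-80,0,0,0,0.6],[0,0,-115,0,0,0,0.6],[302,21,-115,0,0,0,0.6],[302,21,-115,0,0,0,0.6],[302,21,-115,0,0,0,0.6],[302,21,-115,0,0,0,0.6],[302,21,-115,0,0,0,0.6],[302,21,-115,0,0,0,0.6],[302,21,-115,0,0,0,0.6],[302,21,-115,0,0,0,0.6],[302,21,-115,0,0,0,0.6],[302,21,-115,0,0,0,0.6],[302,21,-100,0,0,0,0.6],[302,21,-85,0,0,0,0.6],[302,21,-70,0,0,0,0.6],[302,21,-58,0,0,0,0.6],[302,21,-52,0,0,0,0.6],[302,21,-52,0,0,0,0.6]]'
```

```text
t: 32.3
eef_pos: [0.4138, -0.362, 0.0225]
tool_rot: [0.002, 0.707, 0.707, -0.0]
wrist_force: [-0.4, 0.7, 7.8]
opening: 0.0492
gripper_force: 42.1
t: 33.88
eef_pos: [0.4329, -0.0605, 0.0718]
tool_rot: [-0.001, 0.708, 0.706, -0.001]
wrist_force: [0.5, -0.3, -0.8]
opening: 0.0495
gripper_force: 42.1
```

```bash
python3 -m inch '[[0,0,2,0,0,0,0.6],[0,0,4,0,0,0,0.6],[0,0,7,0,0,0,0.6],[0,0,7,0,0,0,0.6]]'
```

```text
t: 34.22
eef_pos: [0.4339, -0.0594, 0.0658]
tool_rot: [0.0, 0.707, 0.707, 0.0]
wrist_force: [0.5, 0.2, 0.1]
opening: 0.0495
gripper_force: 42.1
```

```bash
python3 -m inch '[[0,0,5,0,0,0,0.6],[0,0,10,0,0,0,0.6],[0,0,15,0,0,0,0.6],[0,0,20,0,0,0,0.6],[0,0,25,0,0,0,0.6],[0,0,30,0,0,0,0.6],[0,0,33,0,0,0,0.6],[0,0,33,0,0,0,0.6]]'
```

```text
t: 34.88
eef_pos: [0.4337, -0.0591, 0.0335]
tool_rot: [0.0, 0.707, 0.707, -0.001]
wrist_force: [-6.3, 0.4, 20.0]
opening: 0.0492
gripper_force: 44.0
```

Black is wide and goes to the kit's last slot.

```bash
python3 -m inch '[[0,0,-30,0,0,0,0.6],[0,0,-70,0,0,0,0.6],[0,0,-110,0,0,0,0.6],[213,153.5,-110,0,0,0,0.6],[213,153.5,-110,0,0,0,0.6],[213,153.5,-110,0,0,0,0.6],[213,153.5,-110,0,0,0,0.6],[213,153.5,-110,0,0,0,0.6],[213,153.5,-110,0,0,0,0.6],[213,153.5,-110,0,0,0,0.6],[213,153.5,-110,0,0,0,0.6],[213,153.5,-110,0,0,0,0.6],[213,153.5,-110,0,0,0,0.6]]'; python3 -m inch '[[0,0,35,0,0,0,0.6],[0,0,70,0,0,0,0.6],[0,0,95,0,0,0,0.6],[0,0,108,0,0,0,0.6],[0,0,115,0,0,0,0.6],[0,0,115,0,0,0,0.6],[0,0,115,0,0,0,-0.45],[0,0,115,0,0,0,-0.45],[0,0,115,0,0,0,-0.45],[0,0,115,0,0,0,-0.45],[0,0,75,0,0,0,-0.45],[0,0,35,0,0,0,-0.45],[0,0,0,0,0,0,-0.45],[0,0,0,0,0,0,-0.45]]'
python3 - <<'E'
from h import *
s=st()
P=wpts(manip.camera("wrist")); print("black w",ring(P,(.587,.154),.055,.08,.028),"blue w",ring(P,(.592,.217),.055,.08,.028),"yel",ring(P,(.596,.279),.055,.08,.028))
print("bar",rect(P,(.419,.238),.07,.09,.07),"rail",rect(P,(.419,.238),.018,.033,.1))
E
```

```text
t: 35.97
eef_pos: [0.5865, 0.1524, 0.142]
tool_rot: [0.0, 0.707, 0.707, -0.001]
wrist_force: [0.0, -0.6, 0.4]
opening: 0.0492
gripper_force: 44.0
t: 37.13
eef_pos: [0.5908, 0.156, 0.1506]
tool_rot: [0.003, 0.707, 0.707, 0.005]
wrist_force: [0.9, 1.7, 0.2]
opening: 0.0621
gripper_force: 0.0
{'t': 37.1333, 'eef_pos': [0.5908, 0.156, 0.1506], 'tool_rot': [0.0026, 0.707, 0.7072, 0.0049], 'wrist_force': [0.8587, 1.6585, 0.2438], 'opening': 0.0621, 'gripper_force': 0.0, 'joint_pos': [0.1419, 0.5514, -0.6746, 1.6945, 0.3953, 1.024, -0.6657]}
black w [0.587, 0.1537, 0.0251, 2650.0, 0.0668] blue w [0.5918, 0.2163, 0.0252, 2657.0, 0.067] yel [0.5965, 0.2787, 0.0253, 2732.0, 0.0669]
bar (((0.42054927349090576, 0.2394825518131256), (0.014523233287036419, 0.09088864177465439), 82.1077651977539), 2295) rail (((0.44616788625717163, 0.23569127917289734), (0.15058761835098267, 0.14545278251171112), 82.01744842529297), 7620)
```

All sleeves are done. Before tipping I fit a quick kinematic model from the logged states to see which pour direction the arm can reach.

```bash
cat > kin.py <<'E'
import numpy as np, itertools
from scipy.spatial.transform import Rotation as R
from scipy.optimize import least_squares
D=[([.2698,-.5632,.2304],[-.0008,.9751,.2215,-.0003],[1.0558,.412,-.0127,1.5971,.0056,1.1343,-.0822]),
([.5349,-.2325,.1513],[.0001,.7075,.7067,-.0005],[.6026,.4492,-.3665,1.7685,.1924,.9592,.1571]),
([.4351,-.0567,.141],[.0009,.707,.7072,.0003],[.4282,.2446,-.4676,2.1065,.1511,.8199,-.1304]),
([.6403,-.0486,.027],[-.0015,.7071,.7071,-.0018],[.2567,.6972,-.3717,1.6939,.3259,.817,-.2623]),
([.4343,-.131,.1503],[.0012,.7077,.7065,.0003],[.5821,.2535,-.457,2.066,.1491,.8506,.0376]),
([.5951,.2824,.1411],[-.0001,.7068,.7074,-.001],[-.1689,.608,-.5191,1.5725,.3326,1.0522,-.7769]),
([.6421,-.3078,.1423],[-.0003,.7062,.708,.0002],[.6534,.6771,-.4439,1.4251,.3048,1.108,.1615]),
([.6298,-.0523,.1413],[-.0003,.7073,.7069,-.0005],[.3721,.566,-.525,1.6447,.3212,1.0191,-.2561]),
([.5344,-.3554,.1414],[-.0004,.7061,.7081,.0003],[.8479,.5734,-.4872,1.6207,.301,1.0237,.2717]),
([.4138,-.3601,.1426],[-.0002,.7062,.708,.0002],[1.0503,.4356,-.5451,1.8516,.2759,.9302,.3825])]
LO=np.array([-2.95,-.29,-1.47,.14,-1.03,.13,-2.86]);HI=np.array([2.95,1.99,1.44,2.54,4.17,1.85,2.86])
def rots(q,s,o):
    q=np.array(q)*s; r=R.identity(); out=[]
    for a,x in zip("zyzyzyz",q): r=r*R.from_euler(a,x); out.append(r)
    return out
def fit():
    best=None
    for s3,s5,s7 in itertools.product((1,-1),repeat=3):
        s=np.array([-1,1,s3,1,s5,1,s7]); 
        # constant base yaw & tool yaw
        def res(o): return np.concatenate([((R.from_euler("z",o[0])*rots(q,s,0)[-1]*R.from_euler("z",o[1])).inv()*R.from_quat(np.roll(t,-1))).as_rotvec() for p,t,q in D])
        for o7 in(0,1.57,3.14,-1.57):
            r=least_squares(res,[0,o7])
            if best is None or r.cost<best[0]: best=(r.cost,s,r.x)
    _,s,o=best; A=[];b=[]
    for p,t,q in D:
        rr=[R.from_euler("z",o[0])*x for x in rots(q,s,0)]
        c=[np.array([[0],[0],[1]])]+[rr[k].as_matrix()[:,j:j+1] for k,j in((1,0),(2,2),(2,0),(3,0),(4,2),(4,0),(5,0),(6,2))]
        A.append(np.hstack(c)); b.append(p)
    A=np.vstack(A);b=np.concatenate(b); L=np.linalg.lstsq(np.vstack([A,1e-3*np.eye(A.shape[1])]),np.concatenate([b,np.zeros(A.shape[1])]),rcond=None)[0]
    return best[0],s,o,L,np.abs(A@L-b).max()
C=fit()
def fk(q):
    _,s,o,L,_=C; rr=[R.from_euler("z",o[0])*x for x in rots(q,s,0)]; z=np.array([0,0,1.]);x=np.array([1.,0,0])
    p=L[0]*z
    for l,(k,a) in zip(L[1:],((1,x),(2,z),(2,x),(3,x),(4,z),(4,x),(5,x),(6,z))): p=p+l*rr[k].apply(a)
    return p,rr[-1]*R.from_euler("z",o[1])
def ik(p,Rt,q0):
    f=lambda q:np.concatenate([(fk(q)[0]-p)*5,(fk(q)[1].inv()*Rt).as_rotvec(),.003*(q-q0)])
    r=least_squares(f,np.clip(q0,LO+.01,HI-.01),bounds=(LO,HI)); e=fk(r.x); return r.x,np.linalg.norm(e[0]-p),(e[1].inv()*Rt).magnitude()
E
cat > pour.py <<'E'
from kin import *
print("fit",C[0],C[1],C[2].round(3),C[3].round(4),C[4])
q0=np.array([.1419,.5514,-.6746,1.6945,.3953,1.024,-.6657])
def tool(trayx,sgn,th):  # tool y = sgn*trayx dir, tilt so that tray +x goes down
    a=np.radians(trayx); x=np.array([np.cos(a),np.sin(a),0]); z=np.array([0,0,1.])
    yb=np.cross(z,x); rot=R.from_rotvec(yb*np.radians(th))
    ty=rot.apply(sgn*x); tz=rot.apply(-z); return R.from_matrix(np.array([np.cross(ty,tz),ty,tz]).T),rot,x
off=.0187
for sgn in(1,-1):
    Rg,_,_=tool(82,sgn,0); qg,ep,er=ik(np.array([.4205,.2395,.078-off]),Rg,q0)
    qg=ik(np.array([.4205,.2395,.25]),Rg,qg)[0]
    print("grasp",sgn,qg.round(2),round(ep,4),round(er,3))
    for ang in range(0,360,20):
        qq=qg.copy(); ok=[]; d=(ang-82+180)%360-180
        Rt,rot,x=tool(ang,sgn,0); lip0=np.array([.602,.389,.09])
        qs=qg
        for f in np.linspace(.1,1,10):
            Rm,_,_=tool(82+d*f,sgn,0); qs,ep,er=ik(np.array([.4205,.2395,.25])*(1-f)+np.array([.6,.36,.27])*f,Rm,qs)
        r=[]
        for th in range(10,71,10):
            Rt,rot,x=tool(ang,sgn,th); lip=np.array([.602,.389,.085])-x*.03
            bar=lip-rot.apply([75*.001*x[0],75*.001*x[1],-.075]); p=bar+rot.apply([0,0,off*0])+off*Rt.apply([0,0,1])
            qs,ep,er=ik(p,Rt,qs); r.append(round(ep*1000+np.degrees(er)))
        print(sgn,ang,r,qs.round(2))
E
python3 pour.py
```

```text
fit 1.047941648576292e-07 [-1  1 -1  1 -1  1 -1] [0.007 1.578] [ 0.6115  0.0931  0.5293 -0.0922 -0.0309  0.4612  0.039   0.005   0.6609] 0.04378948748345435
grasp 1 [ 0.24  0.41 -1.29  1.81  0.41  1.24  0.27] 0.0 0.0
1 0 [0, 0, 3, 22, 40, 59, 77] [-0.1   1.29 -0.51  0.52 -0.06  1.85 -0.59]
1 20 [0, 0, 9, 30, 50, 71, 91] [-0.35  1.17 -0.22  0.55 -0.03  1.85 -0.25]
1 40 [0, 0, 10, 31, 52, 72, 93] [-0.69  1.16  0.13  0.55  0.02  1.85  0.15]
1 60 [0, 0, 5, 25, 44, 63, 82] [-0.97  1.25  0.44  0.53  0.05  1.85  0.52]
1 80 [0, 0, 0, 13, 29, 45, 61] [-1.16  1.38  0.65  0.5   0.07  1.85  0.79]
1 100 [0, 0, 0, 0, 9, 22, 35] [-1.28  1.5   0.8   0.46  0.08  1.85  0.98]
1 120 [0, 0, 0, 0, 0, 0, 6] [-1.36  1.61  0.92  0.43  0.09  1.85  1.11]
1 140 [0, 0, 0, 0, 0, 0, 0] [-1.28  1.31 -0.4   1.2   1.16  1.85  0.41]
1 160 [0, 0, 0, 0, 0, 0, 0] [-1.21  1.2  -0.64  1.78  1.38  1.85  0.1 ]
1 180 [0, 0, 0, 0, 0, 0, 0] [-1.22  1.19 -0.68  2.27  1.55  1.85 -0.2 ]
1 200 [0, 0, 0, 0, 5, 16, 12] [-1.43  1.41 -0.37  2.54  1.76  1.85 -0.63]
1 220 [0, 0, 0, 0, 13, 27, 18] [ 1.57  1.99 -1.32  2.54  2.24  0.53  2.8
[... 1176 characters left out ...]
5 -2.72]
-1 180 [0, 0, 0, 0, 0, 10, 26] [-0.99  1.05 -0.93  2.14  1.49  1.85 -2.86]
-1 200 [0, 0, 0, 0, 5, 17, 32] [-0.77  0.97 -1.17  2.54  1.65  1.85 -2.86]
-1 220 [0, 0, 0, 0, 13, 27, 18] [ 1.57  1.99 -1.32  2.54  2.24  0.53 -0.28]
-1 240 [0, 0, 0, 0, 0, 0, 0] [ 1.29  1.59 -1.21  2.42  2.6   0.18 -0.77]
-1 260 [0, 0, 0, 0, 0, 0, 0] [ 1.12  1.67 -1.41  1.77  0.49  0.73  1.4 ]
-1 280 [93, 83, 74, 66, 62, 58, 56] [ 0.7   1.29 -0.23  1.81 -1.03  1.17 -2.86]
-1 300 [89, 82, 75, 70, 68, 69, 73] [ 0.33  1.18  0.14  1.54 -1.03  1.54 -2.86]
-1 320 [56, 55, 57, 61, 67, 75, 85] [ 0.05  1.17  0.45  1.25 -1.03  1.79 -2.86]
-1 340 [29, 33, 41, 48, 58, 71, 85] [-0.16  1.13  0.64  1.11 -1.02  1.85 -2.86]
```

```bash
python3 - <<'E'
s=open('kin.py').read()
s=s.replace("[1.0503,.4356,-.5451,1.8516,.2759,.9302,.3825])]","""[1.0503,.4356,-.5451,1.8516,.2759,.9302,.3825]),
([.6001,.2828,.1509],[.0018,.7071,.7071,.0058],[-.1624,.5984,-.5241,1.5643,.3315,1.0558,-.7724]),
([.636,-.0508,.1501],[.0044,.7071,.7071,.004],[.3721,.5596,-.5299,1.6328,.3213,1.0247,-.2565]),
([.5908,.156,.1506],[.0026,.707,.7072,.0049],[.1419,.5514,-.6746,1.6945,.3953,1.024,-.6657])]""")
open('kin.py','w').write(s)
E
python3 - <<'E'
from kin import *
_,s,o,_,_=C; print(s,o)
names=["c0","c1","c2"]+[f"{k}{a}" for k in range(7) for a in "xyz"]
cols=[];b=np.concatenate([p for p,_,_ in D])
for j in range(3): cols.append(np.tile(np.eye(3)[j],len(D)))
for k in range(7):
    for j in range(3): cols.append(np.concatenate([(R.from_euler("z",o[0])*rots(q,s,0)[k]).as_matrix()[:,j] for p,t,q in D]))
A=np.array(cols).T
def tryset(S):
    i=[names.index(n) for n in S]; L,_,rk,sv=np.linalg.lstsq(A[:,i],b,rcond=None); e=A[:,i]@L-b
    print(S,L.round(3),"max",np.abs(e).max().round(4),"rms",np.sqrt((e**2).mean()).round(4),"cond",(sv[0]/sv[-1]).round(0))
tryset(["c2","1z","2z","4z","6z"])
tryset(["c2","2z","4z","6z"])
tryset(["c2","0x","2z","4z","6z"])
tryset(["c2","2z","4z","6z","5x"])
tryset(["c2","2z","4z","6z","2x","4x"])
tryset(["c0","c1","c2","2z","4z","6z"])
tryset(["c2","0x","0y","2z","4z","6z"])
tryset(["c2","2y","4y","2z","4z","6z"])
tryset(["c2","0y","2y","4y","6y","2z","4z","6z"])
tryset(["c0","c1","c2","2y","4y","2z","4z","6z","5x","2x"])
E
```

```text
[-1  1 -1  1 -1  1 -1] [0.0018094  1.57259713]
['c2', '1z', '2z', '4z', '6z'] [0.442 0.327 0.327 0.373 0.66 ] max 0.0456 rms 0.015 cond 1.194870663581169e+16
['c2', '2z', '4z', '6z'] [0.442 0.654 0.373 0.66 ] max 0.0456 rms 0.015 cond 450.0
['c2', '0x', '2z', '4z', '6z'] [0.393 0.073 0.535 0.358 0.517] max 0.0355 rms 0.0106 cond 450.0
['c2', '2z', '4z', '6z', '5x'] [0.311 0.657 0.445 0.492 0.062] max 0.0411 rms 0.0144 cond 453.0
['c2', '2z', '4z', '6z', '2x', '4x'] [ 0.522  0.659  0.385  0.767 -0.028 -0.022] max 0.0482 rms 0.0147 cond 521.0
['c0', 'c1', 'c2', '2z', '4z', '6z'] [-0.014 -0.03   1.347  0.588  0.42   1.482] max 0.0236 rms 0.0073 cond 460.0
['c2', '0x', '0y', '2z', '4z', '6z'] [ 0.505  0.007 -0.046  0.538  0.45   0.58 ] max 0.0054 rms 0.0016 cond 451.0
['c2', '2y', '4y', '2z', '4z', '6z'] [-0.064 -0.04  -0.008  0.525  0.443 -0.005] max 0.0101 rms 0.0026 cond 459.0
['c2', '0y', '2y', '4y', '6y', '2z', '4z', '6z'] [ 0.285 -0.03  -0.019 -0.001 -0.     0.534  0.452  0.352] max 0.0003 rms 0.0001 cond 615.0
['c0', 'c1', 'c2', '2y', '4y', '2z', '4z', '6z', '5x', '2x'] [-0.003 -0.005  0.168 -0.037 -0.005  0.534  0.453  0.235 -0.001 -0.011] max 0.0064 rms 0.0019 cond 614.0
```

Kinematics now fit to 0.3 mm. Re-running the pour study.

```bash
cat >> kin.py <<'E'
def fk(q):
    _,s,o,_,_=C; rr=[R.from_euler("z",o[0])*x for x in rots(q,s,0)]
    p=np.array([0,0,.285])
    for k,v in((0,[0,-.030,0]),(2,[0,-.019,.534]),(4,[0,-.001,.452]),(6,[0,0,.352])): p=p+rr[k].apply(v)
    return p,rr[-1]*R.from_euler("z",o[1])
print([np.abs(fk(np.array(q))[0]-p).max().round(4) for p,t,q in D])
E
python3 pour.py | tail -n +2
```

```text
fit 1.2168219821824245e-07 [-1  1 -1  1 -1  1 -1] [0.002 1.573] [ 0.2434  0.0873  0.525  -0.0813 -0.0202  0.4673  0.0315  0.0107  0.2809] 0.04191081696122195
grasp 1 [ 0.39  0.42 -1.28  1.85  0.43  1.2   0.4 ] 0.0 0.0
1 0 [0, 0, 0, 0, 19, 38, 55] [-0.1   1.2  -0.8   0.84 -0.1   1.85 -0.9 ]
1 20 [0, 0, 0, 11, 35, 58, 80] [-0.36  1.03 -0.35  0.89 -0.11  1.85 -0.44]
1 40 [0, 0, 0, 13, 37, 60, 84] [-0.86  1.02  0.39  0.93 -0.11  1.85  0.25]
1 60 [0, 0, 0, 4, 25, 45, 63] [-1.17  1.21  0.89  0.93 -0.09  1.85  0.79]
1 80 [0, 0, 0, 0, 3, 18, 31] [-1.27  1.35  1.1   0.9  -0.07  1.85  1.09]
1 100 [0, 0, 0, 0, 0, 0, 0] [-1.22  1.24  0.67  0.9   0.35  1.85  1.01]
1 120 [0, 0, 0, 0, 0, 0, 0] [-0.92  1.01 -0.25  1.24  1.11  1.85  0.7 ]
1 140 [0, 0, 0, 0, 0, 0, 0] [-0.7   0.96 -0.66  1.56  1.51  1.85  0.63]
1 160 [0, 0, 0, 0, 0, 0, 0] [-0.54  0.9  -0.82  1.86  1.79  1.75  0.64]
1 180 [0, 0, 0, 0, 0, 0, 0] [-0.31  0.9  -0.99  2.11  2.13  1.64  0.72]
1 200 [0, 0, 0, 0, 0, 0, 0] [ 0.06  1.05 -1.25  2.26  2.54  1.49  1.01]
1 220 [0, 0, 0, 0, 0, 0, 0] [ 0.43  1.29 -1.46  2.28  2.74  1.07  1.45]
1 240 [3
[... 1168 characters left out ...]
180 [0, 0, 0, 0, 0, 0, 0] [-0.95  0.63 -0.14  2.15  1.94  1.14 -2.74]
-1 200 [0, 0, 0, 0, 0, 0, 0] [-0.46  0.63 -0.5   2.29  2.49  1.15 -2.72]
-1 220 [0, 0, 0, 0, 0, 0, 0] [ 0.37  1.08 -1.28  2.29  2.83  0.99 -1.97]
-1 240 [0, 0, 0, 0, 0, 0, 0] [ 0.64  1.34 -1.47  2.15  2.63  0.45 -1.32]
-1 260 [0, 0, 0, 0, 0, 0, 0] [ 0.66  1.32 -1.41  1.92  0.44  0.21  1.  ]
-1 280 [130, 122, 113, 105, 97, 90, 84] [ 0.73  1.74 -1.39  1.98 -1.03  0.13 -2.86]
-1 300 [113, 109, 106, 103, 102, 102, 103] [ 0.68  1.56 -1.33  1.99 -1.03  0.13 -2.86]
-1 320 [103, 106, 109, 114, 120, 127, 131] [-0.49  0.99  0.47  1.31 -1.03  1.85 -2.86]
-1 340 [68, 72, 77, 82, 89, 99, 110] [-0.66  1.    0.68  1.27 -1.03  1.85 -2.86]
```

Tool y along tray +x, then turning the tray to heading ≈150° for the pour, is reachable with the full tilt. Moving over the bar.

```bash
python3 -m inch '[[20,-40,-10,0,0,0,-0.2],[85,-167,-10,0,0,-1.431,-0.2],[85,-167,-10,0,0,-1.431,-0.2],[85,-167,-10,0,0,-1.431,-0.2],[85,-167,-10,0,0,-1.431,-0.2],[85,-167,-10,0,0,-1.431,-0.2],[85,-167,-10,0,0,-1.431,-0.2],[85,-167,-10,0,0,-1.431,-0.2],[85,-167,-10,0,0,-1.431,-0.2],[85,-167,-10,0,0,-1.431,-0.2],[85,-167,-10,0,0,-1.431,-0.2],[85,-167,-10,0,0,-1.431,-0.2],[85,-167,-10,0,0,-1.431,-0.2],[85,-167,-10,0,0,-1.431,-0.2],[85,-167,-10,0,0,-1.431,-0.2],[85,-167,-10,0,0,-1.431,-0.2],[85,-167,-10,0,0,-1.431,-0.2]]'; python3 - <<'E'
from h import *
s=st(); c=manip.camera("wrist"); save("w7.png",c["image"]); P=wpts(c)
b=rect(P,(.4205,.2395),.073,.09,.055); print(b, to_tool([*b[0][0],.078]))
q=s["tool_rot"]; print(R.from_quat(np.roll(q,-1)).as_matrix().round(3))
print("pads",[(np.round(r["point"],3).tolist(),round(r["score"],2)) for r in manip.landmark_of("wrist","pad_0")],[(np.round(r["point"],3).tolist(),round(r["score"],2)) for r in manip.landmark_of("wrist","tray")+manip.landmark_of("wrist","mat")])
E
```

```text
t: 38.6
eef_pos: [0.4202, 0.2388, 0.1527]
tool_rot: [0.0, 0.071, 0.998, -0.0]
wrist_force: [0.2, -0.2, -1.2]
opening: 0.0511
gripper_force: 0.0
{'t': 38.6, 'eef_pos': [0.4202, 0.2388, 0.1527], 'tool_rot': [0.0, 0.0706, 0.9975, -0.0001], 'wrist_force': [0.2209, -0.2091, -1.1645], 'opening': 0.0511, 'gripper_force': 0.0, 'joint_pos': [0.2479, 0.4906, -1.1049, 1.9706, 0.5232, 1.0026, 0.3237]}
(((0.41933387517929077, 0.2392333745956421), (0.014208252541720867, 0.08983398228883743), 82.23697662353516), 3328) [ 0.9695016   0.27248902 74.75725459]
[[-0.99   0.141  0.   ]
 [ 0.141  0.99  -0.   ]
 [-0.    -0.    -1.   ]]
pads [([0.404, 0.255, 0.007], 0.95), ([0.399, 0.226, 0.006], 0.85), ([0.444, 0.254, 0.008], 0.7), ([0.434, 0.225, 0.007], 0.66), ([0.436, 0.19, 0.004], 0.61)] [([0.421, 0.24, 0.002], 0.92), ([0.26, 0.239, 0.004], 0.9)]
```

View pics/w7.png

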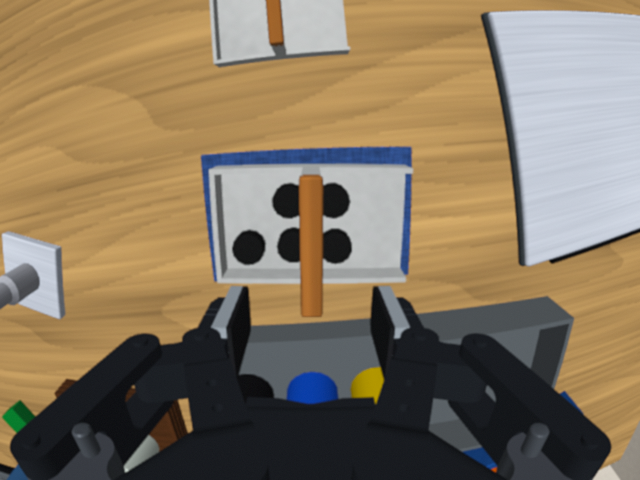

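Five pads show. The bar is centred (311,245) and the open end is to the right, toward the kit. Gripping the bar and lifting.

```bash
python3 -m inch '[[1,0.3,35,0,0,0,-0.2],[1,0.3,70,0,0,0,-0.2],[1,0.3,88,0,0,0,-0.2],[1,0.3,93,0,0,0,-0.2],[1,0.3,93,0,0,0,-0.2],[1,0.3,93,0,0,0,1],[1,0.3,93,0,0,0,1],[1,0.3,93,0,0,0,1],[1,0.3,93,0,0,0,1],[1,0.3,93,0,0,0,1],[1,0.3,93,0,0,0,1],[1,0.3,93,0,0,0,1],[1,0.3,93,0,0,0,1]]' 100; python3 -m inch '[[0,0,-15,0,0,0,1],[0,0,-35,0,0,0,1],[0,0,-60,0,0,0,1],[0,0,-90,0,0,0,1],[0,0,-115,0,0,0,1],[0,0,-130,0,0,0,1],[0,0,-130,0,0,0,1],[0,0,-130,0,0,0,1]]'
```

```text
t: 39.88
eef_pos: [0.4202, 0.2397, 0.0613]
tool_rot: [0.001, 0.07, 0.998, 0.0]
wrist_force: [-1.2, -1.1, 7.6]
opening: 0.012
gripper_force: 97.9
t: 40.55
eef_pos: [0.4197, 0.2389, 0.1902]
tool_rot: [0.001, 0.07, 0.998, -0.0]
wrist_force: [-0.3, -0.1, -4.6]
opening: 0.012
gripper_force: 98.0
```

```bash
cat > seq.py <<'E'
from kin import *
from rig import manip
s=manip.get_state(); q=np.array(s["joint_pos"]); 
def T(h,th):
    a=np.radians(h); x=np.array([np.cos(a),np.sin(a),0]); z=np.array([0,0,1.]); yb=np.cross(z,x); r=R.from_rotvec(yb*np.radians(th))
    ty=r.apply(x);tz=r.apply(-z); return R.from_matrix(np.array([np.cross(ty,tz),ty,tz]).T),x
for H in(130,140,150,160):
    qs=q.copy(); w=[]
    x=T(H,0)[1]; L=np.array([.602,.389,.13])-.03*x
    pre=L-.075*x+[0,0,.075-.0187]; p0=np.array(s["eef_pos"])
    for f in np.linspace(.05,1,20): qs,ep,er=ik(p0*(1-f)+pre*f,T(82+(H-82)*f,0)[0],qs); w.append(ep+er)
    qpre=qs; m=9
    for th in range(5,66,5):
        Rt,x=T(H,th); c,sn=np.cos(np.radians(th)),np.sin(np.radians(th)); zl=.13-.065*min(th,60)/60
        b=L*[1,1,0]+[0,0,zl]-x*.075*(c-sn)+np.array([0,0,.075*(sn+c)]); p=b+.0187*Rt.apply([0,0,1])
        qs,ep,er=ik(p,Rt,qs); w.append(ep+er); m=min(m,(qs-LO).min(),(HI-qs).min())
    print(H,pre.round(4),"err",max(w),"margin",m,qpre.round(2),qs.round(2))
th=np.radians(np.arange(5,66,5)); c,sn=np.cos(th),np.sin(th)
ly,lz=75.,75-18.7+0
b_y=75-75*(c-sn); b_z=75-75*(c+sn)+65*np.minimum(np.degrees(th),60)/60
print(np.c_[np.degrees(th),b_y-18.7*sn,b_z+18.7*c-18.7].round(1).tolist())
E
python3 seq.py
```

```text
[np.float64(0.0006), np.float64(0.0006), np.float64(0.0009), np.float64(0.0006), np.float64(0.0008), np.float64(0.0006), np.float64(0.0004), np.float64(0.0006), np.float64(0.0005), np.float64(0.0007), np.float64(0.0006), np.float64(0.0006), np.float64(0.0007)]
130 [0.6695 0.3086 0.1863] err 1.44130796552979e-06 margin 9.72682221878074e-07 [ 0.06  0.89 -1.1   1.28  0.78  1.42  1.28] [-0.71  0.99 -0.62  1.41  1.36  1.85  0.64]
140 [0.6824 0.3215 0.1863] err 1.585126095603264e-06 margin 0.07721476693779716 [ 0.04  0.93 -1.12  1.22  0.81  1.45  1.46] [-0.66  0.94 -0.67  1.56  1.47  1.77  0.64]
150 [0.6929 0.3365 0.1863] err 1.9909145455335206e-06 margin 0.15772551119648992 [ 0.01  0.96 -1.14  1.17  0.84  1.48  1.63] [-0.61  0.9  -0.72  1.71  1.59  1.69  0.65]
160 [0.7007 0.3531 0.1863] err 2.5401682863746276e-06 margin 0.23258576733570457 [-0.02  0.99 -1.16  1.12  0.87  1.51  1.79] [-0.54  0.87 -0.78  1.85  1.72  1.62  0.66]
[[5.0, 5.2, -0.9], [10.0, 10.9, -1.3], [15.0, 17.1, -1.2], [20.0, 23.8, -0.6], [25.0, 30.8, 0.7], [30.0, 38.2, 2.5], [35.0, 45.9, 5.1], [40.0, 53.7, 8.3], [45.0, 61.8, 12.2], [50.0, 69.9, 16.8], [55.0, 78.1, 22.2], [60.0, 86.3, 28.2], [65.0, 94.3, 29.5]]
```

Moving smoothly to the pre-pour pose, over the pad compartment with heading 150°.

```bash
python3 -m inch '[[-5,3,0,0,0,-0.02,1],[-13,7,0,0,0,-0.06,1],[-26,13,0,0,0,-0.12,1],[-41,21,0,0,0,-0.19,1],[-59,31,0,0,0,-0.27,1],[-77,40,0,0,0,-0.36,1],[-95,50,0,0,0,-0.44,1],[-113,59,0,0,0,-0.52,1],[-131,68,0,0,0,-0.61,1],[-149,78,0,0,0,-0.69,1],[-167,87,0,0,0,-0.77,1],[-185,96,0,0,0,-0.85,1],[-203,106,0,0,0,-0.94,1],[-221,115,0,0,0,-1.02,1],[-236,123,0,0,0,-1.09,1],[-247,129,0,0,0,-1.14,1],[-257,134,0,0,0,-1.187,1],[-257,134,0,0,0,-1.187,1],[-257,134,0,0,0,-1.187,1]]'; python3 - <<'E'
from h import *
s=st(); q=s["tool_rot"]; M=R.from_quat(np.roll(q,-1)).as_matrix(); print(M.round(3))
g=s["eef_pos"]-np.array(M[:,2])*.0187; print("lip",g+M[:,1]*.075+M[:,2]*.075)
c=manip.camera("side"); save("s2.png",c["image"])
E
```

```text
t: 42.13
eef_pos: [0.6919, 0.3364, 0.1867]
tool_rot: [-0.002, -0.5, 0.866, 0.0]
wrist_force: [-0.2, -0.4, -4.0]
opening: 0.012
gripper_force: 98.1
{'t': 42.1333, 'eef_pos': [0.6919, 0.3364, 0.1867], 'tool_rot': [-0.0018, -0.4998, 0.8661, 0.0001], 'wrist_force': [-0.2329, -0.4077, -3.996], 'opening': 0.012, 'gripper_force': 98.0908, 'joint_pos': [0.0098, 0.9625, -1.1532, 1.1694, 0.8503, 1.4906, 1.6223]}
[[-0.5   -0.866 -0.003]
 [-0.866  0.5   -0.002]
 [ 0.003  0.002 -1.   ]]
lip [0.62677616 0.37383224 0.1305684 ]
```

View pics/s2.png

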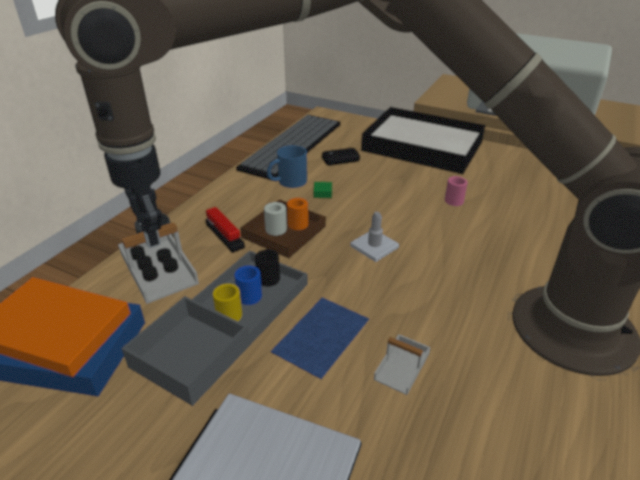

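The tray is held level with all five pads, lip over the small compartment. Tipping.

```bash
python3 -m inch '[[0,5.2,-0.9,0.087,0,0,1],[0,10.9,-1.3,0.175,0,0,1],[0,17.1,-1.2,0.262,0,0,1],[0,23.8,-0.6,0.349,0,0,1],[0,30.8,0.7,0.436,0,0,1],[0,38.2,2.5,0.524,0,0,1],[0,45.9,5.1,0.611,0,0,1],[0,53.7,8.3,0.698,0,0,1],[0,61.8,12.2,0.785,0,0,1],[0,69.9,16.8,0.873,0,0,1],[0,78.1,22.2,0.96,0,0,1],[0,86.3,28.2,1.047,0,0,1],[0,86.3,28.2,1.047,0,0,1],[0,86.3,28.2,1.047,0,0,1],[0,86.3,28.2,1.047,0,0,1],[0,86.3,28.2,1.047,0,0,1],[0,86.3,28.2,1.047,0,0,1]]'; python3 - <<'E'
from h import *
s=st(); q=s["tool_rot"]; M=R.from_quat(np.roll(q,-1)).as_matrix(); print(M.round(3))
g=s["eef_pos"]-np.array(M[:,2])*.0187; print("lip",g+M[:,1]*.075+M[:,2]*.075)
a=manip.camera("side")["image"][180:400,60:340]; b=manip.camera("wrist")["image"]
cv2.imwrite("pics/p1.png",np.hstack([cv2.resize(a,(400,314)),cv2.resize(b,(400,314))])[...,::-1])
E
```

```text
t: 43.6
eef_pos: [0.6192, 0.3781, 0.163]
tool_rot: [0.25, -0.431, 0.751, -0.433]
wrist_force: [-0.5, -0.2, -2.8]
opening: 0.0116
gripper_force: 98.5
{'t': 43.6, 'eef_pos': [0.6192, 0.3781, 0.163], 'tool_rot': [0.2501, -0.4314, 0.751, -0.4327], 'wrist_force': [-0.4986, -0.2364, -2.7766], 'opening': 0.0116, 'gripper_force': 98.4673, 'joint_pos': [-0.556, 0.8543, -0.7478, 1.7012, 1.5431, 1.6146, 0.7082]}
[[-0.503 -0.432  0.749]
 [-0.864  0.253 -0.434]
 [-0.002 -0.866 -0.5  ]]
lip [0.62898561 0.37263544 0.06984617]
```

View pics/p1.png

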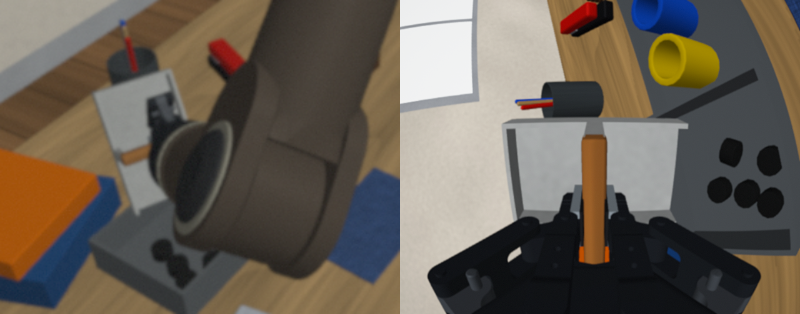

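All five pads are in the small compartment (right half, around (745,180)) and the tray is empty. Levelling, then returning over the mat.

```bash
python3 -m inch '[[0,-9,4,-0.087,0,0,1],[0,-18.1,8.5,-0.175,0,0,1],[0,-26,13,-0.262,0,0,1],[0,-33.5,18.3,-0.349,0,0,1],[0,-40,23,-0.436,0,0,1],[0,-46.3,28.8,-0.524,0,0,1],[0,-51.5,34,-0.611,0,0,1],[0,-56.2,39.7,-0.698,0,0,1],[0,-60,45,-0.785,0,0,1],[0,-63.2,50.5,-0.873,0,0,1],[0,-65.6,55.5,-0.96,0,0,1],[0,-67.6,60.6,-1.047,0,0,1],[0,-67.6,60.6,-1.047,0,0,1],[0,-67.6,60.6,-1.047,0,0,1]]'; python3 -m inch '[[15,13,0,0,0,0.08,1],[37,31,0,0,0,0.2,1],[59,50,0,0,0,0.32,1],[81,69,0,0,0,0.44,1],[103,88,0,0,0,0.55,1],[125,107,0,0,0,0.67,1],[147,125,0,0,0,0.79,1],[169,144,0,0,0,0.91,1],[191,163,0,0,0,1.03,1],[210,179,0,0,0,1.13,1],[220.5,188.2,0,0,0,1.187,1],[220.5,188.2,0,0,0,1.187,1],[220.5,188.2,0,0,0,1.187,1]]'; python3 - <<'E'
from h import *
s=st(); q=s["tool_rot"]; print(R.from_quat(np.roll(q,-1)).as_matrix().round(3))
c=manip.camera("side"); P=pts(c)
print("pads",[(np.round(r["point"],3).tolist(),round(r["score"],2)) for r in manip.landmark_of("side","pad_0")])
print("mat",[(np.round(r["point"],3).tolist(),round(r["score"],2)) for r in manip.landmark_of("side","mat")])
im=cv2.cvtColor(c["image"],cv2.COLOR_RGB2HSV); m=(im[...,0]>95)&(im[...,0]<130)&(im[...,1]>90)&(np.hypot(P[...,0]-.42,P[...,1]-.24)<.13)&(np.abs(P[...,2]-.003)<.01); print("matrect",cv2.minAreaRect(P[m][:,:2].astype(np.float32)))
E
```

```text
t: 44.87
eef_pos: [0.6948, 0.3327, 0.1889]
tool_rot: [-0.0, -0.497, 0.868, -0.001]
wrist_force: [-0.4, 0.4, -3.2]
opening: 0.0119
gripper_force: 98.3
t: 45.95
eef_pos: [0.4185, 0.2388, 0.1903]
tool_rot: [0.002, 0.068, 0.998, -0.001]
wrist_force: [0.5, 0.4, -2.3]
opening: 0.0122
gripper_force: 98.3
{'t': 45.95, 'eef_pos': [0.4185, 0.2388, 0.1903], 'tool_rot': [0.0017, 0.0684, 0.9977, -0.0014], 'wrist_force': [0.5494, 0.3762, -2.3296], 'opening': 0.0122, 'gripper_force': 98.3433, 'joint_pos': [0.2793, 0.4306, -1.1315, 1.9336, 0.4527, 1.0614, 0.3868]}
[[-0.991  0.137  0.003]
 [ 0.137  0.991 -0.003]
 [-0.004 -0.002 -1.   ]]
pads [([0.584, 0.382, 0.018], 0.77), ([0.62, 0.41, 0.005], 0.61), ([0.588, 0.419, 0.006], 0.56), ([0.554, 0.394, 0.022], 0.55), ([0.566, 0.433, 0.02], 0.52), ([0.761, 0.064, -0.003], 0.48)]
mat [([0.417, 0.236, 0.001], 0.84), ([0.591, 0.217, 0.002], 0.25)]
matrect ((0.41743168234825134, 0.23875197768211365), (0.16699855029582977, 0.1067967414855957), 84.39197540283203)
```

```bash
python3 -m inch '[[0,0,30,0,0,0,1],[0,0,65,0,0,0,1],[0,0,95,0,0,0,1],[0,0,112,0,0,0,1],[0,0,120,0,0,0,1],[0,0,125,0,0,0,1],[0,0,128,0,0,0,1],[0,0,130,0,0,0,1],[0,0,130,0,0,0,1]]'
```

```text
t: 46.85
eef_pos: [0.4197, 0.2401, 0.0614]
tool_rot: [0.001, 0.07, 0.998, 0.0]
wrist_force: [-3.2, -1.7, 5.0]
opening: 0.012
gripper_force: 99.4
```

Light contact. Releasing gently, rising clear and checking.

```bash
python3 -m inch '[[0,0,0,0,0,0,0.6],[0,0,0,0,0,0,0.4],[0,0,0,0,0,0,0.2],[0,0,0,0,0,0,0],[0,0,0,0,0,0,0],[0,0,-30,0,0,0,0],[0,0,-70,0,0,0,0],[0,0,-110,0,0,0,0],[0,0,-150,0,0,0,0],[40,-80,-150,0,0,0,0],[80,-160,-150,0,0,0,0],[100,-200,-150,0,0,0,0],[100,-200,-150,0,0,0,0],[100,-200,-150,0,0,0,0]]' 40; python3 - <<'E'
from h import *
s=st(); c=manip.camera("top"); P=pts(c); t=c["image"]; d=manip.camera("side"); Q=pts(d)
for n,X in(("top",P),("side",Q)):
    b=rect(X,(.42,.239),.07,.09,.07); m=(np.hypot(X[...,0]-.42,X[...,1]-.24)<.06)&(X[...,2]>.07)&(X[...,2]<.09); print(n,"bar",b,np.percentile(X[m][:,2],[5,95]).round(4))
    m=(np.hypot(X[...,0]-.42,X[...,1]-.24)<.065)&(X[...,2]<.013)&(X[...,2]>-.005); A=np.c_[X[m][:,:2],np.ones(m.sum())]; print("floor plane",np.linalg.lstsq(A,X[m][:,2],rcond=None)[0].round(4))
    print({k:ring(X,v,.055,.08,.028) for k,v in dict(y=(.5965,.2787),b=(.5918,.2163),k=(.587,.1537),w=(.667,-.008),o=(.631,-.0504)).items()})
print(len([r for r in manip.landmark_of("top","pad_0") if r["score"]>.4]))
a=cv2.resize(t[150:330,110:370],(400,277)); b=cv2.resize(d["image"][180:400,100:400],(400,293)); 
cv2.imwrite("pics/fin.png",np.hstack([np.vstack([a,np.zeros((16,400,3),np.uint8)]),b])[...,::-1])
E
```

```text
t: 48.02
eef_pos: [0.3293, 0.1092, 0.2128]
tool_rot: [-0.003, 0.069, 0.998, 0.0]
wrist_force: [-2.3, -1.1, 1.7]
opening: 0.0423
gripper_force: 0.0
{'t': 48.0167, 'eef_pos': [0.3293, 0.1092, 0.2128], 'tool_rot': [-0.0025, 0.0685, 0.9976, 0.0001], 'wrist_force': [-2.2555, -1.0562, 1.6765], 'opening': 0.0423, 'gripper_force': 0.0, 'joint_pos': [0.9686, 0.0142, -1.3696, 2.1641, 0.0139, 0.9792, 1.0249]}
top bar (((0.419499933719635, 0.2368108332157135), (0.01575457863509655, 0.08797403424978256), 82.00572204589844), 215) [0.0786 0.0887]
floor plane [-0.0492  0.0017  0.0269]
{'y': [0.5952, 0.2753, 0.0256, 179.0, 0.0659], 'b': [0.5906, 0.2135, 0.0255, 171.0, 0.0662], 'k': [0.5851, 0.1504, 0.0252, 169.0, 0.0667], 'w': [0.6655, -0.0123, 0.0257, 235.0, 0.0673], 'o': [0.631, -0.0504, 0.028, 232.0, 0.0669]}
side bar (((0.41985735297203064, 0.2410876452922821), (0.016083473339676857, 0.0906183049082756), 82.02183532714844), 492) [0.0721 0.0851]
floor plane [ 0.0405 -0.0021 -0.0109]
{'y': [0.5952, 0.278, 0.0264, 362.0, 0.0643], 'b': [0.593, 0.2179, 0.0271, 327.0, 0.0641], 'k': [0.5869, 0.1543, 0.027, 300.0, 0.0636], 'w': [0.6665, -0.0077, 0.0259, 250.0, 0.0642], 'o': [0.6301, -0.0503, 0.0265, 237.0, 0.0645]}
4
```

View pics/fin.png

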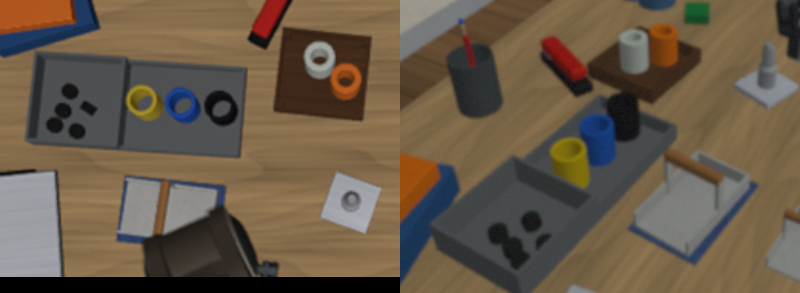

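The final view shows yellow, blue and black standing in the large compartment, and white and orange in the basket. All five pads are in the small compartment and the empty tray is level on its mat.

```bash
python3 -m inch '[[0,0,0,0,0,0,0],[0,0,0,0,0,0,0],[0,0,0,0,0,0,0],[0,0,0,0,0,0,0]]'; python3 -c "
from rig import manip; print(manip.close_job())"
```

```text
t: 48.5
eef_pos: [0.3306, 0.1118, 0.2136]
tool_rot: [-0.002, 0.067, 0.998, 0.001]
wrist_force: [0.5, 0.4, -0.4]
opening: 0.0428
gripper_force: 0.0
the job is handed in; nothing more can be done
None
```

I handed the job in at 48.5 s of the 208 s allowed: yellow, blue and black reached the foot plate and stand in the kit box, white and orange stopped on the shoulder and are in the reject basket, all five pads are in the small compartment, and the tray is back level on its mat.

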